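# Pass sample cups through the dust lock of a curing cabinet

## Task

Pass the sample cups on the bench through the dust lock into the curing cabinet's clean air. Stand every cup upright on the transfer tray, each in a pocket of its own, and press down firmly on the T-handle of the inner gate until you feel the gate hard on its seat; only after that draw the bolt, slide the outer hatch all the way up and slide the loaded tray home against the end stops inside the lock. Slide the hatch fully shut, shoot the bolt again and last lift the inner gate all the way up; the gate must never be off its seat while the hatch is open or unbolted, and the squeeze bottle, the cone-topped can and the mixing cup stay where they stand.

Things in the scene. Friction and masses are not known exactly. Their poses are not given: they have to be found in the camera images.
- bolt (a joint): Barrel bolt on the front of the lock's roof that locks the shut hatch: its pin stands over the hatch's top edge. In m: 0 = shot (locked, as found), 0.022 = drawn, sliding inward along the lock's x. Stays where it is left; takes about 3 N.
- bolt_knob (a point): Centre of the bolt's knob, a black ball 14 mm across on an upright post 10 mm thick. Moves with the bolt; shot, it is 112 mm inward, 65 mm to the left of and 119 mm above the sill point. The bar's top is 17 mm, the roof 32 mm lower than this point; before and behind the knob there is room for shut fingers on the bar.
- lock_sill (a point): Dust lock, a low grey chamber before a clear curing cabinet. Point: middle of its front sill, on the chamber floor, 3 mm above the bench; x into the lock, y left, z up. A ramp leads up from it (x -14 to 0 mm). Flared lead-ins at the mouth close from 273 mm apart at x = -12 mm to 246 mm, the width inside. The front is raked back 45 degrees; the roof, 87 mm over this point, starts at x = 90 mm.
- tray_home (a point): Fixed point of the lock, axes as the sill's: the middle of the tray's grip bar lies here when the tray is home against the rubber end stops (66 mm inward of, 40 mm above the sill). From x = -8 mm on, a lip on each side, 18 mm above the floor, makes a slot for the tray's edge. The raised hatch leaves the rake open in front, so push the bar home with shut fingers, the hand tilted back 30 degrees.
- hatch (a joint): Outer hatch: clear sash, 248 mm wide, sliding in the raked guides at the lock's y = +-132 mm, up and inward along (0.707, 0, 0.707) of the lock's axes; in m, 0 = shut, 0.115 = fully up at its stop. Stays where it is left; takes about 7 N up, 2 N down.
- hatch_bar (a point): Middle of the hatch's pull: dark round bar 12 mm thick, 110 mm long along the lock's y, 42 mm off the sash on posts at y = +-45 mm. Moves with the hatch; shut, it is 20 mm inward of and 79 mm above the sill point. Axes as the lock's. Straight from above, open the gripper only to about 40 mm (the sash is behind it), or come tilted square to the sash.
- gate (a joint): Inner gate: steel plate sliding vertically at the rear of the lock; in m, 0 = down on its seat (shut), up to 0.060. It stays where it is left and may stand up to 12 mm short of its seat, which is hard to see. Pushing down takes about 3 N, until it is hard on its seat; lifting takes 9 N.
- gate_handle (a point): Middle of the top face of the gate's black T-handle (24 mm along the lock's x, 60 mm along y, 16 mm high), above the roof. Moves with the gate; seated, it is 150 mm inward of and 137 mm above the sill point. 28 mm farther in stand two guide posts (y = +-130 mm, tops 148 mm above the sill); 112 mm farther in, the cabinet's front, 250 mm high.
- tray_bar (a point): Steel transfer tray, 76 mm deep (x), 238 mm wide (y), 0.45 kg, on two skids. Point: middle of its grip bar, round, 11 mm thick, 90 mm long along y, 40 mm above the bench, on the robot's side. x: from bar to tray, y left. Pockets 64 mm square inside, centres at x = 66 mm, y = -76, 0, 76 mm from here; floor 11 mm, fences 33 mm above the bench, but 19 mm in the middle 36 mm of the front and rear.
- cup_a_mid (a point): Clear plastic sample cup, 56 mm across the rim, 44 mm across the foot, 51 mm high; point on its axis half-way up, z along the axis, up when it stands. May be absent.
- cup_b_mid (a point): Clear plastic sample cup, 51 mm across the rim, 38 mm across the foot, 46 mm high; point on its axis half-way up, z along the axis, up when it stands. May be absent.
- cup_c_mid (a point): Clear plastic sample cup, 60 mm across the rim, 46 mm across the foot, 55 mm high; point on its axis half-way up, z along the axis, up when it stands. May be absent.
- squeeze_bottle: White squeeze bottle with a bent spout, 63x81x193 mm, a bystander at the right; the point is the middle of its underside.
- cone_can: White can with a cone top, 97 mm across, 208 mm high, a bystander at the left; the point is the middle of its underside.
- mixing_cup: Mixing cup with a funnel in it, 92 mm across, 104 mm high, a bystander at the left; the point is the middle of its underside.
Not all that is in view belongs to the job. Leave any pink look-alike of the part that bears cup_a_mid alone.

How it is judged:
On the way, in this order (a step that is already met when the one before it is completed fails the run):
1. the inner gate is pressed down on its seat, the hatch still bolted (value of joint gate below 0.0025 m and contact force between gate and anything else above 3 N and value of joint bolt below 0.006 m), for 0.2 s.
2. the outer hatch is slid fully up, the gate still shut (value of joint gate below 0.0025 m and value of joint hatch above 0.108 m), for 0.2 s.
3. the tray is home in the lock with every cup upright in a pocket (x of tray_bar in the frame of lock_sill between 0.0595 and 0.075 m and y of tray_bar in the frame of lock_sill between -0.012 and 0.012 m and z of tray_bar in the frame of lock_sill between 0.033 and 0.047 m and x of cup_a_mid in the frame of tray_bar between 0.044 and 0.088 m and y of cup_a_mid in the frame of tray_bar between -0.1 and 0.1 m and z of cup_a_mid in the frame of tray_bar between -0.0095 and 0.0015 m and angle between each of cup_a_mid, cup_b_mid, cup_c_mid's own z axis and vertical below 0.12 rad and x of cup_b_mid in the frame of tray_bar between 0.044 and 0.088 m and y of cup_b_mid in the frame of tray_bar between -0.1 and 0.1 m and z of cup_b_mid in the frame of tray_bar between -0.012 and -0.001 m and x of cup_c_mid in the frame of tray_bar between 0.044 and 0.088 m and y of cup_c_mid in the frame of tray_bar between -0.1 and 0.1 m and z of cup_c_mid in the frame of tray_bar between -0.0075 and 0.0035 m and value of joint gate below 0.0025 m), for 0.2 s.
At the end, for the whole second after the job is handed in: Tray home against its end stops in the lock (within 6 mm), every cup standing upright (within 7 degrees) on the floor of a pocket, outer hatch fully shut and its bolt shot (each within 4 mm), inner gate raised (within 10 mm of its top) (x of tray_bar in the frame of lock_sill between 0.0595 and 0.075 m and y of tray_bar in the frame of lock_sill between -0.012 and 0.012 m and z of tray_bar in the frame of lock_sill between 0.033 and 0.047 m and x of cup_a_mid in the frame of tray_bar between 0.044 and 0.088 m and y of cup_a_mid in the frame of tray_bar between -0.1 and 0.1 m and z of cup_a_mid in the frame of tray_bar between -0.0095 and 0.0015 m and angle between each of cup_a_mid, cup_b_mid, cup_c_mid's own z axis and vertical below 0.12 rad and x of cup_b_mid in the frame of tray_bar between 0.044 and 0.088 m and y of cup_b_mid in the frame of tray_bar between -0.1 and 0.1 m and z of cup_b_mid in the frame of tray_bar between -0.012 and -0.001 m and x of cup_c_mid in the frame of tray_bar between 0.044 and 0.088 m and y of cup_c_mid in the frame of tray_bar between -0.1 and 0.1 m and z of cup_c_mid in the frame of tray_bar between -0.0075 and 0.0035 m and value of joint each of hatch, bolt below 0.004 m and value of joint gate above 0.05 m); the robot touches nothing.
It fails at once if the gate is off its seat while the hatch is open or unbolted (value of joint gate above 0.005 m and value of joint any of hatch, bolt above 0.01 m).
It fails at once if a bystander is moved by more than 40 mm (distance of any of squeeze_bottle, cone_can, mixing_cup from where it was at the start of the episode above 0.04 m).
Of cup_a, cup_b, cup_c only 2 to 3 are there at a start; the rules pass over those that are not, and their reading is None.
At some moment in a run one of cup_a, cup_b, cup_c may be knocked a few centimetres aside while the robot is not near it.
It also fails if it takes over 192 s, if anything falls off the work surface, if the arm or the gripper's body presses on something with over 40 N, if the wrist force passes 120 N, or if a joint passes its speed limit or range.

## Robot

A 7-joint arm with a two-finger parallel gripper is mounted at the origin on a cart in front of the work surface, level with it; the furniture and walls round the work are solid. World frame = base frame: x ahead of the robot, y to its left, z up, the work surface at z = 0. Lengths are in m, angles in rad, forces in N, time in s.
With the tool pointing down it reaches from about 0.425 to 0.875 m from the base axis. Payload 4.7 kg.
Tool frame: the origin (TCP) lies where the fingers leave the gripper's body, on its centre line; the fingertips stand 70 mm ahead of it and the grasp point (between the pads) lies 51 mm ahead of it; z points along the fingers, y is the line along which they close (so a half turn about z gives the same grasp; the last joint's range is limited). The gripper opens to 87 mm and grips with 3 to 60 N. Pads are 19 mm wide; open, the fingers measure 117 mm over their backs; the gripper's body (75 mm by 190 mm) begins 51 mm behind the grasp point.
Start: joints at [-1.096, 0.321, -0.07, 1.45, 0.023, 1.371, -0.057], TCP at [0.289, 0.582, 0.292] pointing down, gripper open.
Joint ranges: [-2.86, 2.86], [-0.3, 2.09], [-1.38, 1.24], [0.06, 2.45], [-1.56, 4.7], [0.09, 2.05], [-2.69, 2.69]. Speed limits (rad/s): [2.57, 2.57, 3.14, 3.14, 3.14, 3.14, 3.14].

## Interface

Orientations are given as a rotation vector (axis times angle).
In Python, from bench import ctrl gives the robot as it stands.
- The arm moves only by the tool play_rows, never from a script. Its argument "increments" is a list that holds one entry, the list of rows, each a list of 7 numbers: the shift along the tool's x, y, z as a fraction of full scale, then the turn, a rotation vector about the tool's x, y, z as a fraction of full scale, then the gripper command: -1 is shut, 1 is fully open, values between are in proportion. A call has 1 to 8 rows; each row is the pose to reach, as a shift and turn from the pose commanded when the call began, along the tool's axes at that moment; what a row does not reach only later rows make up. Full scale, the value 1, is 0.1 m for a shift and 90 degrees for a turn. A row lasts 1/10 s, in which the tool goes at most 50 mm and 8.59 degrees, less where a joint would pass 70% of its speed; a pose out of reach is approached as far as the arm can. A call with a number of a shift or a turn outside -1 to 1 is refused whole. A call with a gripper value outside its range is refused whole. The fingers move at their own pace and stop on an object; "squeeze" is the grip in N (left out, the last holds). Time passes only in rows, so rows that repeat a pose let the fingers close. It gives the time, the measured TCP pose, the force, the opening and the grip force at its end, in the units of the state.
- ctrl.get_state(): the state, without advancing time (a new reading comes with each control period).
- ctrl.get_image(name): name is "scene" or "top" or "wrist"; returns the picture (384x512x3 uint8, red, green, blue); there is no depth.
- ctrl.get_calibration(name): a dict with "vertical_fov" (degrees; the focal length in pixels is half the picture's height over the tangent of half this angle, whatever the lens; pixels are square), "cx", "cy" (the principal point, pixels), "R" (3x3) and "t" (3): a world point X has camera coordinates R X + t; the wrist camera has in their place "T_tool_cam" (4x4, takes a point from camera to tool coordinates, whose origin is the TCP and whose axes are the flange's). Camera axes: x right, y down, z forward; pixel columns grow to the right and rows downward; lengths in m; the calibration is good to about 2 mm. The wrist camera is an equidistant fisheye: a pixel r from the principal point sees the ray r / f radians off the axis. A picture is of the moment at which its call begins: read the wrist's pose just before it. get_calibration takes no time and is no camera call.
- ctrl.close_job(): hands the job in; it is judged then, once.
The state is a dict: "time": time; "joint_positions": joint angles; "qd": joint speeds; "joint_torque": joint torques, N m; "position": TCP position; "tool_rot": TCP orientation; "ft_force": force on the tool from outside, world axes, zero at the start; "torque": the same for the moment, N m; "grip_width": opening from 0.0 (shut) to 1.0 (fully open); "grip_force": force on a finger pad.
Only numpy, scipy, OpenCV 4.12 (cv2) and the standard library are available. Lean on these libraries where they do the work, as an engineer would, in place of code of your own. Each camera call takes 0.05 s, during which the arm holds its last target. There are 200 camera calls.

## Working session

There is one attempt and no reset: what is moved stays moved. The work goes in short steps, Python scripts to look and compute and a tool call to move; the robot and the scene stay as the last step left them, time stands still between calls to the robot, and variables do not carry over. Pictures are saved under pics/ and viewed, at most 14 in all, crops included, and the job is handed in when it is done.

Besides the shell and the picture viewer there is one more tool, called after "Call:" by a JSON object that holds its "name" and its "arguments". play_rows: Moves the arm, as the interface text tells. Shift numbers are shares of 0.1 m and turn numbers shares of 90 degrees, none past 1 either way. Its arguments: {"type":"object","properties":{"increments":{"type":"array"},"squeeze":{"type":"number"}},"required":["increments"]}

```bash
ls; mkdir -p pics
python3 - <<'E'
from bench import ctrl
import cv2,numpy as np
s=ctrl.get_state();print({k:np.round(v,3).tolist() for k,v in s.items()})
for n in ["scene","top"]:
    cv2.imwrite(f"pics/{n}0.png",cv2.resize(ctrl.get_image(n)[:,:,::-1],(800,600),interpolation=cv2.INTER_CUBIC))
    print(n,ctrl.get_calibration(n))
print(ctrl.get_calibration("wrist"))
E
```

```text
pics
{'time': 0.0, 'joint_positions': [-1.096, 0.322, -0.07, 1.452, 0.023, 1.371, -0.057], 'qd': [0.001, 0.0, -0.002, -0.001, -0.002, 0.001, 0.001], 'joint_torque': [-0.0, -49.129, -0.404, -31.254, -0.064, 0.043, 0.0], 'position': [0.289, 0.582, 0.291], 'tool_rot': [-0.717, -3.058, 0.003], 'ft_force': [-0.066, 0.25, -0.677], 'torque': [-0.021, 0.009, 0.07], 'grip_force': 0.0, 'grip_width': 1.0}
scene {'vertical_fov': 45.77164972477022, 'cx': 255.2135879356359, 'cy': 194.69056877928978, 'R': array([[ 0.73942095, -0.67306365,  0.01555591],
       [-0.35736534, -0.4119704 , -0.83819473],
       [ 0.57056698,  0.6142196 , -0.54514916]]), 't': array([-0.23582167,  0.32309054,  0.97692321])}
top {'vertical_fov': 44.360150408740196, 'cx': 252.12435970704746, 'cy': 187.60769581399586, 'R': array([[ 0.00942094, -0.99991509,  0.00900338],
       [-0.99265959, -0.01043749, -0.12049062],
       [ 0.12057437, -0.00780216, -0.99267364]]), 't': array([0.16098396, 0.48480687, 1.4529723 ])}
{'vertical_fov': 65.70646984690485, 'cx': 254.84583684705729, 'cy': 187.12980992493857, 'T_tool_cam': array([[-3.58927793e-04, -9.61092530e-01, -2.76226393e-01,
         7.56397420e-02],
       [ 9.99999671e-01, -1.44029406e-04, -7.98265821e-04,
         3.80044780e-04],
       [ 7.27422594e-04, -2.76226589e-01,  9.61092265e-01,
        -9.18714830e-02],
       [ 0.00000000e+00,  0.00000000e+00,  0.00000000e+00,
         1.00000000e+00]])}
```

View pics/scene0.png

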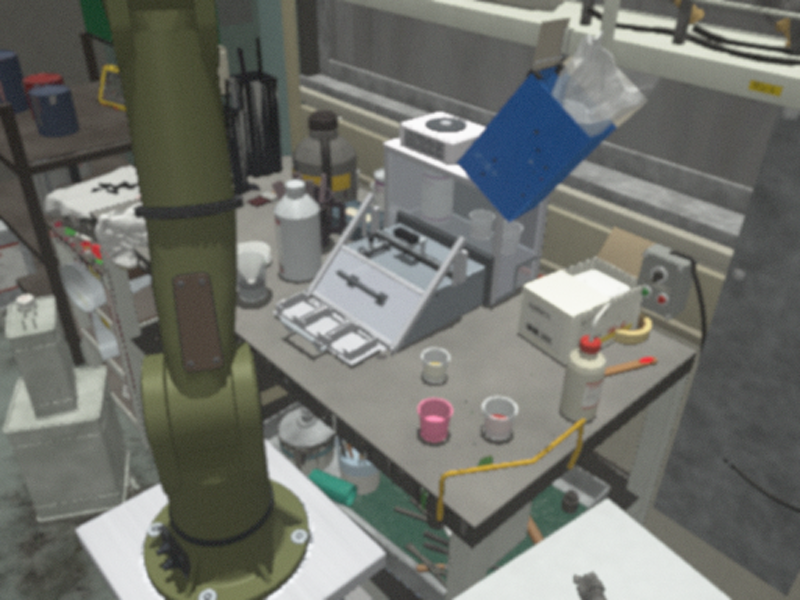

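View pics/top0.png

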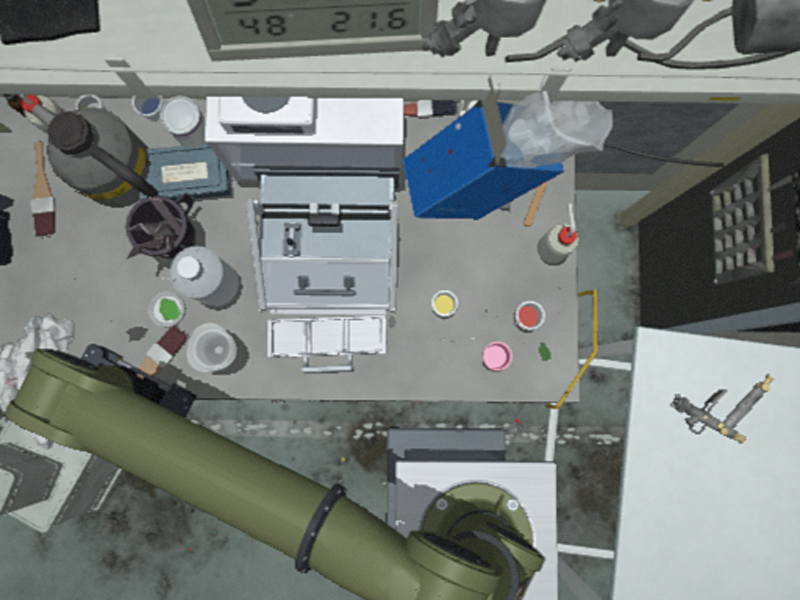

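The top view shows the tray at (327,340), the lock at (327,250) with bolt knob at (291,230) and gate handle at (325,213). It also shows a yellow cup at (444,304), a red cup at (529,316), the pink decoy at (497,356) and a green-filled cup at (167,309) near the can. I'll zoom in next.

Run:
```python
from bench import ctrl
import cv2,numpy as np
im=ctrl.get_image("top")[:,:,::-1]
cv2.imwrite("pics/top.png",im)
a=cv2.resize(im[105:245,155:265],None,fx=4,fy=4,interpolation=cv2.INTER_CUBIC)
b=cv2.resize(im[175:245,265:385][:, :90],None,fx=4,fy=4,interpolation=cv2.INTER_CUBIC)
c=cv2.resize(im[175:245,85:170],None,fx=4,fy=4,interpolation=cv2.INTER_CUBIC)
o=np.zeros((560,800,3),np.uint8);o[:,:440]=a;o[:280,440:800]=b;o[280:,440:780]=c
cv2.imwrite("pics/crop1.png",o)
```

```text
(no output)
```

View pics/crop1.png

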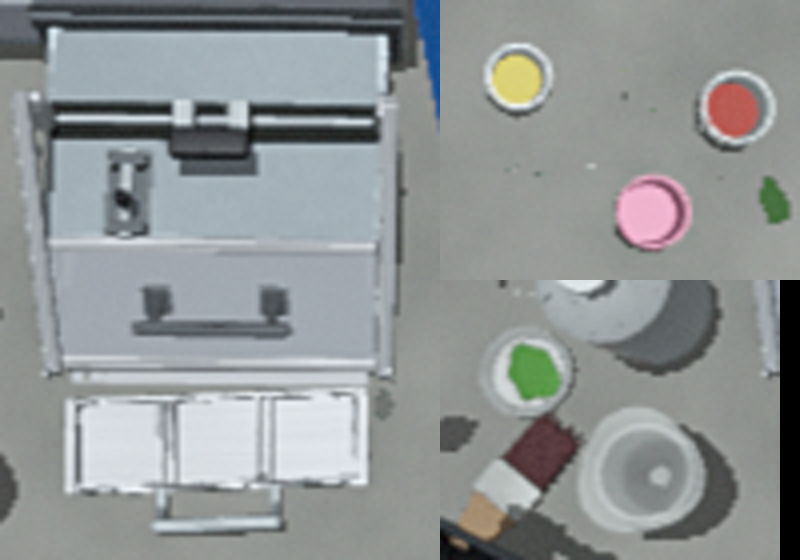

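The crop shows the green item is a flat dish, so only the yellow and red cups count. I'll compute poses from these pixels.

```bash
cat > h.py <<'E'
from bench import ctrl
import cv2,numpy as np
from scipy.optimize import least_squares
from scipy.spatial.transform import Rotation as Ro
def cal(n):
    c=ctrl.get_calibration(n);return c,192/np.tan(np.radians(c["vertical_fov"]/2))
def proj(n,X):
    c,f=cal(n);p=np.atleast_2d(X)@c["R"].T+c["t"]
    return np.c_[c["cx"]+f*p[:,0]/p[:,2],c["cy"]+f*p[:,1]/p[:,2]]
def plane(n,uv,z):
    c,f=cal(n);d=c["R"].T@np.array([(uv[0]-c["cx"])/f,(uv[1]-c["cy"])/f,1]);o=-c["R"].T@c["t"]
    return o+d*(z-o[2])/d[2]
def wplane(uv,z,s):   # wrist camera pixel -> world plane
    c,f=cal("wrist");r=np.array([uv[0]-c["cx"],uv[1]-c["cy"]]);n=np.linalg.norm(r);a=n/f
    d=np.r_[r/n*np.sin(a),np.cos(a)];R=Ro.from_rotvec(s["tool_rot"]).as_matrix();T=c["T_tool_cam"]
    d=R@T[:3,:3]@d;o=R@T[:3,3]+s["position"];return o+d*(z-o[2])/d[2]
def fit(n,P,uv,x0):
    P=np.array(P);uv=np.array(uv)
    def w(v):
        c,s=np.cos(v[2]),np.sin(v[2]);return np.c_[v[0]+c*P[:,0]-s*P[:,1],v[1]+s*P[:,0]+c*P[:,1],P[:,2]]
    r=least_squares(lambda v:(proj(n,w(v))-uv).ravel(),x0);return r.x,np.abs(r.fun).reshape(-1,2)
E
python3 - <<'E'
from h import *
k=lambda x,y:(155+x/4-.375,105+y/4-.375)
print("bar",plane("top",k(153,525),.04),plane("top",k(284,523),.04))
print("lock",*fit("top",[(.02,.055,.082),(.02,-.055,.082),(.112,.065,.122)],[k(133,328),k(291,330),k(125,199)],[.6,.1,0]))
print("tray",*fit("top",[(0,.045,.04),(0,-.045,.04),(.104,.119,.033),(.104,-.119,.033)],[k(153,525),k(284,523),k(65,400),k(366,392)],[.5,.1,0]))
for n,(x,y),d in [("yel",(518,78),66),("red",(737,108),76),("pink",(654,212),76)]:
    u=(265+(x-440)/4-.375,175+y/4-.375)
    for z in(.046,.055):
        p=plane("top",u,z);q=plane("top",(u[0]+d/4,u[1]),z);print(n,z,p.round(4),"diam",np.linalg.norm(p-q).round(4))
# scene verification
E
```

```text
bar [0.33014243 0.3469517  0.04      ] [0.3326422  0.24616903 0.04      ]
lock [ 0.45719076  0.30077856 -0.00776585] [[1.72527145 0.0263506 ]
 [1.44902627 0.18554439]
 [0.27228865 0.19621654]]
tray [0.32921206 0.29696672 0.03860146] [[1.6100432  0.8862281 ]
 [1.90194364 0.53401536]
 [0.37509569 0.64621628]
 [0.67128285 0.80264451]]
yel 0.046 [0.4617 0.0664 0.046 ] diam 0.0513
yel 0.055 [0.4607 0.0671 0.055 ] diam 0.051
red 0.046 [ 0.4401 -0.1036  0.046 ] diam 0.0591
red 0.055 [ 0.4392 -0.1019  0.055 ] diam 0.0587
pink 0.046 [ 0.359  -0.0386  0.046 ] diam 0.0586
pink 0.055 [ 0.3587 -0.0372  0.055 ] diam 0.0583
```

```bash
cat >> h.py <<'E'
def go(p,R=None,note=""):   # increments from measured pose to TCP p (world), R target
    s=ctrl.get_state();R0=Ro.from_rotvec(s["tool_rot"]);d=R0.inv().apply(np.array(p)-s["position"])/.1
    t=(R0.inv()*(R if R is not None else R0)).as_rotvec()/(np.pi/2)
    print(note,"shift",d.round(3),"turn",t.round(4),"t",round(s["time"],1))
def down(a):   # tool z down, tool y at world angle a
    c,s=np.cos(a),np.sin(a);y=np.array([c,s,0]);z=np.array([0,0,-1.]);return Ro.from_matrix(np.c_[np.cross(y,z),y,z])
E
python3 - <<'E'
from h import *
go([.4614,.0668,.25],down(0))
def tri(a,b):
    f=lambda X:np.r_[proj("top",X)[0]-a,proj("scene",X)[0]-b]
    r=least_squares(f,[.7,0,.2]);return r.x.round(3),r.cost
q=1/1.5625
print("blue LL",tri((415*q,217*q),(511*q,220*q)),"blue UL",tri((405*q,158*q),(460*q,163*q)))
print("mixcup",plane("top",(85+202/4,175+190/4),.104),"can",plane("top",(190*q,263*q),.208))
for n,p in [("hatchbar",plane("top",(155+212/4,105+329/4),.082))]: print(n,p,proj("scene",p)/q)
print("lock scene check knob", proj("scene",[[.457+.112,.3008+.064,.122],[.457+.15,.3,.14]])/q)
E
```

```text
shift [-3.835 -3.846  0.42 ] turn [-8.000e-04  6.000e-04  7.067e-01] t 0.1
blue LL (array([0.622, 0.104, 0.241]), np.float64(226.42163665785822)) blue UL (array([0.652, 0.169, 0.331]), np.float64(94.70505291499637))
mixcup [0.36666641 0.50962495 0.104     ] can [0.51138207 0.52913227 0.208     ]
hatchbar [0.47637679 0.29990379 0.082     ] [[355.68777781 284.01649894]]
lock scene check knob [[370.16753488 239.52362295]
 [405.35849766 237.2821781 ]]
```

Call:
{"name": "play_rows", "arguments": {"increments": [[[0,0,-0.3,0,0,0.2,1],[0,0,-0.5,0,0,0.4,1],[0,0,-0.5,0,0,0.6,1],[0,0,-0.5,0,0,0.707,1],[0,0,-0.5,0,0,0.707,1],[0,0,-0.5,0,0,0.707,1],[0,0,-0.5,0,0,0.707,1],[0,0,-0.5,0,0,0.707,1]]]}}

```text
time: 0.95
position: [0.289, 0.5821, 0.3418]
tool_rot: [2.227, 2.216, -0.001]
ft_force: [-0.2, -0.7, 0.2]
grip_width: 1.001
grip_force: 0.0
```

Call:
{"name": "play_rows", "arguments": {"increments": [[[-0.43,0.14,0,0,0,0,1],[-0.86,0.29,0,0,0,0,1],[-0.86,0.29,0,0,0,0,1]]]}}

```text
time: 1.25
position: [0.3225, 0.4901, 0.3424]
tool_rot: [2.229, 2.208, -0.001]
ft_force: [0.9, -1.0, 0.5]
grip_width: 1.003
grip_force: 0.0
```

Call:
{"name": "play_rows", "arguments": {"increments": [[[-0.43,0.14,0,0,0,0,1],[-0.86,0.29,0,0,0,0,1],[-0.86,0.29,0,0,0,0,1]]]}}

```text
time: 1.55
position: [0.3508, 0.4042, 0.3427]
tool_rot: [2.231, 2.208, -0.0]
ft_force: [0.2, -0.1, 0.9]
grip_width: 0.995
grip_force: 0.0
```

Call:
{"name": "play_rows", "arguments": {"increments": [[[-0.43,0.14,0,0,0,0,1],[-0.86,0.29,0,0,0,0,1],[-0.86,0.29,0,0,0,0,1]]]}}

```text
time: 1.85
position: [0.3791, 0.3184, 0.3428]
tool_rot: [2.231, 2.209, 0.0]
ft_force: [0.8, -0.1, 0.1]
grip_width: 0.995
grip_force: 0.0
```

Call:
{"name": "play_rows", "arguments": {"increments": [[[-0.43,0.14,0,0,0,0,1],[-0.86,0.29,0,0,0,0,1],[-0.86,0.29,0,0,0,0,1]]]}}

```text
time: 2.15
position: [0.4075, 0.2326, 0.3428]
tool_rot: [2.232, 2.209, 0.0]
ft_force: [0.4, -0.3, -0.2]
grip_width: 1.0
grip_force: 0.0
```

Call:
{"name": "play_rows", "arguments": {"increments": [[[-0.43,0.14,0.2,0,0,0,1],[-0.86,0.29,0.4,0,0,0,1],[-0.86,0.29,0.4,0,0,0,1],[-0.86,0.29,0.4,0,0,0,1],[-0.86,0.29,0.4,0,0,0,1]]]}}

```text
time: 2.65
position: [0.4337, 0.1539, 0.3027]
tool_rot: [-2.22, -2.223, -0.001]
ft_force: [0.8, 0.2, 0.3]
grip_width: 0.999
grip_force: 0.0
```

Run:
```python
from h import *
s=ctrl.get_state();im=ctrl.get_image("wrist")[:,:,::-1]
cv2.imwrite("pics/w1.png",cv2.resize(im,(800,600),interpolation=cv2.INTER_CUBIC));print(s["position"],s["tool_rot"])
```

```text
[0.43366966 0.15390544 0.30266886] [-2.21986714e+00 -2.22271417e+00 -1.36076548e-03]
```

View pics/w1.png

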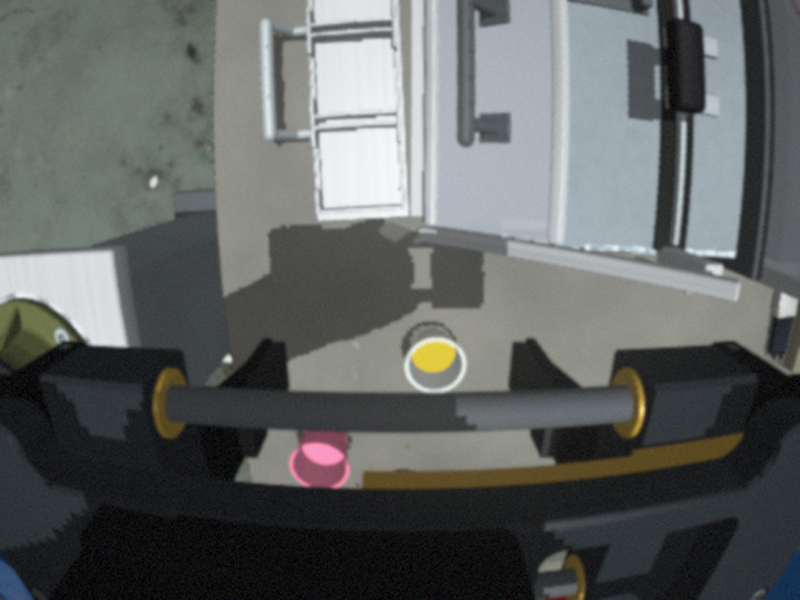

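The wrist view shows the yellow cup's rim centre at (435,364), the tray bar from (267,22) to (269,136), and the tray's right corners at (318,217) and (408,207). The hatch bar's right end is at (467,143), and the gate handle's right front end at (672,105).

Run:
```python
from h import *
s=ctrl.get_state();q=.64
for n,u,z in [("cup",(435,364),.046),("barL",(268,22),.04),("barR",(270,136),.04),("tcFR",(318,218),.033),("tcRR",(409,208),.033),("hatchR",(467,143),.082),("hatchL?",(467,0),.082),("gateR",(688,108),.14),("gateL",(684,20),.14),("pink",(319,467),.051)]:
    print(n,wplane((u[0]*q,u[1]*q),z,s).round(4))
go([.4614,.0668,.15],down(0))
```

```text
cup [0.4645 0.0683 0.046 ]
barL [0.3327 0.3461 0.04  ]
barR [0.3352 0.253  0.04  ]
tcFR [0.3707 0.187  0.033 ]
tcRR [0.4423 0.1944 0.033 ]
hatchR [0.4797 0.2438 0.082 ]
hatchL? [0.4801 0.3456 0.082 ]
gateR [0.6125 0.2754 0.14  ]
gateL [0.6118 0.3337 0.14  ]
pink [ 0.3612 -0.0365  0.051 ]
 shift [-0.874  0.274  1.527] turn [ 0.0005 -0.0004  0.0012] t 2.7
```

Call:
{"name": "play_rows", "arguments": {"increments": [[[-0.43,0.15,0.4,0,0,0,1],[-0.864,0.29,0.8,0,0,0,1],[-0.864,0.29,1.0,0,0,0,1],[-0.864,0.29,1.0,0,0,0,1]]]}}

```text
time: 3.1
position: [0.4608, 0.064, 0.1988]
tool_rot: [-2.223, -2.216, 0.011]
ft_force: [-0.9, 0.7, -0.3]
grip_width: 1.0
grip_force: 0.0
```

Call:
{"name": "play_rows", "arguments": {"increments": [[[0,0,0.4,0,0,0,1],[0,0,0.8,0,0,0,1],[0,0,1.0,0,0,0,1],[0,0,1.0,0,0,0,1]]]}}

```text
time: 3.5
position: [0.4614, 0.0678, 0.1009]
tool_rot: [-2.217, -2.223, 0.006]
ft_force: [-0.3, -0.8, -0.0]
grip_width: 1.0
grip_force: 0.0
```

Call:
{"name": "play_rows", "arguments": {"increments": [[[0,0,0.13,0,0,0,1],[0,0,0.13,0,0,0,-1],[0,0,0.13,0,0,0,-1],[0,0,0.13,0,0,0,-1],[0,0,0.13,0,0,0,-1],[0,0,0.13,0,0,0,-1],[0,0,0.13,0,0,0,-1],[0,0,0.13,0,0,0,-1]]], "squeeze": 8}}

```text
time: 4.3
position: [0.4631, 0.0657, 0.0896]
tool_rot: [2.222, 2.22, 0.001]
ft_force: [0.7, -0.2, 1.3]
grip_width: 0.568
grip_force: 7.8
```

Run:
```python
from h import *
k=lambda x,y:(155+x/4-.375,105+y/4-.375)
for n,u in [("R",(318.5,439)),("L",(123.5,443)),("M",(221,441)),("FR",(368,483)),("RR",(365,391)),("FL",(66,493)),("RL",(66,400))]: print(n,plane("top",k(*u),.033).round(4))
```

```text
R [0.3981 0.2207 0.033 ]
L [0.3935 0.3722 0.033 ]
M [0.3958 0.2965 0.033 ]
FR [0.3643 0.1818 0.033 ]
RR [0.436  0.1849 0.033 ]
FL [0.3543 0.4157 0.033 ]
RL [0.4265 0.4179 0.033 ]
```

Call:
{"name": "play_rows", "arguments": {"increments": [[[0,0,-0.3,0,0,0,-1],[0,0,-0.6,0,0,0,-1],[0.3,-0.1,-0.9,0,0,0,-1],[0.8,-0.3,-0.9,0,0,0,-1],[0.9,-0.5,-0.9,0,0,0,-1],[0.9,-0.6,-0.9,0,0,0,-1],[0.9,-0.6,-0.9,0,0,0,-1]]]}}

```text
time: 5.0
position: [0.4016, 0.1553, 0.1788]
tool_rot: [-2.22, -2.222, 0.002]
ft_force: [0.7, 0.1, -1.0]
grip_width: 0.564
grip_force: 8.0
```

Run:
```python
from h import *
s=ctrl.get_state();im=ctrl.get_image("wrist")[:,:,::-1]
cv2.imwrite("pics/w2.png",cv2.resize(im,(800,600),interpolation=cv2.INTER_CUBIC));print(s["position"],s["tool_rot"],s["grip_width"])
```

```text
[0.40160658 0.15533797 0.17881994] [-2.22009189e+00 -2.22210934e+00  1.84002221e-03] 0.5644835110070953
```

View pics/w2.png

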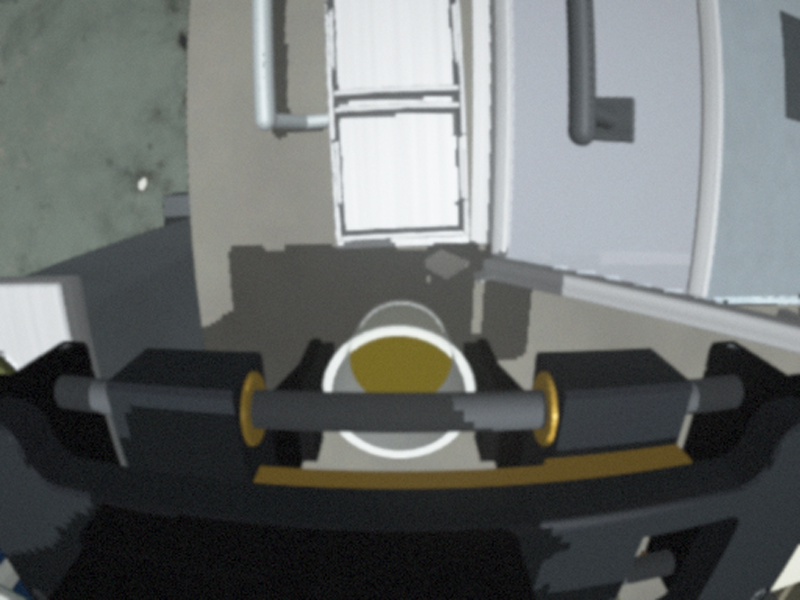

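The cup hangs centred in the fingers. The right pocket's floor spans about (342,112) to (461,230), and the tray's outer right corners are at (338,244) and (468,240).

Run:
```python
from h import *
s=ctrl.get_state();q=.64
w=lambda u,z:wplane((u[0]*q,u[1]*q),z,s).round(4)
for n,u,z in [("FR",(338,244),.033),("RR",(469,240),.033),("fl1",(343,234),.011),("fl2",(462,230),.011),("fl3",(340,112),.011),("fl4",(456,108),.011),("barR",(264,127),.04),("barup",(262,10),.04),("hatchR",(582,142),.082)]: print(n,w(u,z))
go([.400,.221,.1788])
```

```text
FR [0.3715 0.1886 0.033 ]
RR [0.4399 0.1907 0.033 ]
fl1 [0.3716 0.1905 0.011 ]
fl2 [0.4391 0.1928 0.011 ]
fl3 [0.3709 0.2595 0.011 ]
fl4 [0.4349 0.2617 0.011 ]
barR [0.3357 0.2507 0.04  ]
barup [0.3339 0.3137 0.04  ]
hatchR [0.4804 0.2423 0.082 ]
 shift [ 0.661 -0.028  0.002] turn [0. 0. 0.] t 5.0
```

Call:
{"name": "play_rows", "arguments": {"increments": [[[0.4,0,0,0,0,0,-1],[0.667,-0.01,0,0,0,0,-1],[0.667,-0.01,0.2,0,0,0,-1],[0.667,-0.01,0.4,0,0,0,-1],[0.667,-0.01,0.55,0,0,0,-1],[0.667,-0.01,0.65,0,0,0,-1],[0.667,-0.01,0.74,0,0,0,-1],[0.667,-0.01,0.76,0,0,0,-1]]]}}

```text
time: 5.85
position: [0.4021, 0.2216, 0.1025]
tool_rot: [2.223, 2.219, -0.002]
ft_force: [-0.9, -0.6, -0.3]
grip_width: 0.564
grip_force: 8.0
```

Call:
{"name": "play_rows", "arguments": {"increments": [[[0,0,0,0,0,0,-1],[0,0,0,0,0,0,-1]]]}}

```text
time: 6.05
position: [0.4024, 0.2226, 0.1039]
tool_rot: [2.222, 2.22, 0.002]
ft_force: [1.1, -0.7, 0.1]
grip_width: 0.559
grip_force: 8.0
```

No contact yet. I'll lower about 3 mm more and release, then rise.

Call:
{"name": "play_rows", "arguments": {"increments": [[[0,0,0.02,0,0,0,-1],[0,0,0.03,0,0,0,-1],[0,0,0.03,0,0,0,0.2],[0,0,0.03,0,0,0,0.55],[0,0,0.03,0,0,0,0.55],[0,0,0.03,0,0,0,0.55],[0,0,0.03,0,0,0,0.55]]]}}

```text
time: 6.75
position: [0.4021, 0.2221, 0.1003]
tool_rot: [2.222, 2.22, -0.0]
ft_force: [0.6, -0.9, -0.1]
grip_width: 0.764
grip_force: 0.0
```

Call:
{"name": "play_rows", "arguments": {"increments": [[[0,0,-0.2,0,0,0,0.55],[0,0,-0.4,0,0,0,0.55],[0,0,-0.8,0,0,0,1],[0,0,-1,0,0,0,1],[-0.3,0,-1,0,0,0,1],[-0.7,0,-1,0,0,0,1],[-0.7,0,-1,0,0,0,1]]]}}

```text
time: 7.45
position: [0.4022, 0.1475, 0.2003]
tool_rot: [2.229, 2.213, -0.002]
ft_force: [0.3, 0.0, 0.7]
grip_width: 0.997
grip_force: 0.0
```

Run:
```python
from h import *
s=ctrl.get_state();im=ctrl.get_image("wrist")[:,:,::-1];t=ctrl.get_image("top")[:,:,::-1]
o=np.zeros((560,800,3),np.uint8);a=cv2.resize(im[:200],None,fx=1.5625,fy=1.4,interpolation=cv2.INTER_CUBIC);o[:280,:800]=a
o[280:,:]=cv2.resize(t[172:242,160:360],(800,280),interpolation=cv2.INTER_CUBIC)
cv2.imwrite("pics/c3.png",o);print(s["position"])
go([.440,-.103,.2]);E=0
```

```text
[0.40221112 0.14746103 0.20027462]
 shift [-2.545e+00  3.880e-01  2.000e-03] turn [0. 0. 0.] t 7.5
```

View pics/c3.png

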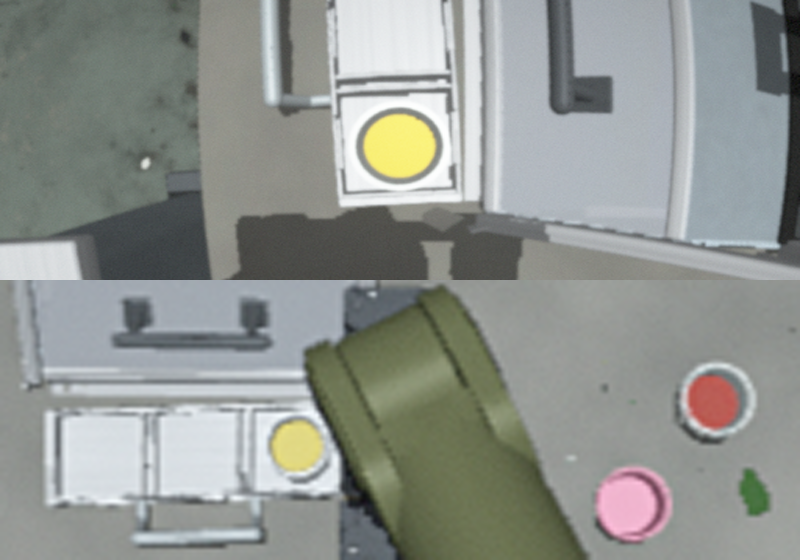

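Cup b stands in the right pocket. Next is the red cup.

Call:
{"name": "play_rows", "arguments": {"increments": [[[-0.4,0.1,0,0,0,0,1],[-0.83,0.13,0,0,0,0,1],[-0.83,0.13,0,0,0,0,1]]]}}

```text
time: 7.85
position: [0.4154, 0.0653, 0.2003]
tool_rot: [2.228, 2.213, -0.001]
ft_force: [0.3, 0.6, 0.2]
grip_width: 1.002
grip_force: 0.0
```

Call:
{"name": "play_rows", "arguments": {"increments": [[[-0.4,0.1,0,0,0,0,1],[-0.83,0.13,0,0,0,0,1],[-0.83,0.13,0,0,0,0,1]]]}}

```text
time: 8.15
position: [0.4284, -0.0176, 0.2005]
tool_rot: [2.228, 2.212, -0.001]
ft_force: [-0.8, 0.3, 0.7]
grip_width: 0.995
grip_force: 0.0
```

Call:
{"name": "play_rows", "arguments": {"increments": [[[-0.4,0.1,0,0,0,0,1],[-0.83,0.13,0,0,0,0,1],[-0.83,0.13,0,0,0,0,1],[-0.83,0.13,0.3,0,0,0,1],[-0.83,0.13,0.6,0,0,0,1],[-0.83,0.13,0.6,0,0,0,1],[-0.83,0.13,0.6,0,0,0,1]]]}}

```text
time: 8.85
position: [0.4408, -0.0954, 0.1403]
tool_rot: [-2.22, -2.222, 0.002]
ft_force: [0.5, -0.4, -0.0]
grip_width: 1.0
grip_force: 0.0
```

Call:
{"name": "play_rows", "arguments": {"increments": [[[-0.07,0,0.1,0,0,0,1],[-0.07,0,0.3,0,0,0,1],[-0.07,0,0.48,0,0,0,1],[-0.07,0,0.48,0,0,0,1],[-0.07,0,0.48,0,0,0,-1],[-0.07,0,0.48,0,0,0,-1],[-0.07,0,0.48,0,0,0,-1],[-0.07,0,0.48,0,0,0,-1]]]}}

```text
time: 9.65
position: [0.4413, -0.1035, 0.093]
tool_rot: [2.221, 2.22, 0.002]
ft_force: [0.6, -0.2, 0.3]
grip_width: 0.725
grip_force: 0.0
```

Call:
{"name": "play_rows", "arguments": {"increments": [[[0,0,0,0,0,0,-1],[0,0,0,0,0,0,-1],[0,0,0,0,0,0,-1]]]}}

```text
time: 9.95
position: [0.441, -0.1036, 0.0926]
tool_rot: [2.222, 2.221, 0.001]
ft_force: [-0.2, 0.2, 2.7]
grip_width: 0.61
grip_force: 7.8
```

Call:
{"name": "play_rows", "arguments": {"increments": [[[0,0,-0.3,0,0,0,-1],[0,0,-0.6,0,0,0,-1],[0,0,-1.0,0,0,0,-1],[0.4,0,-1.0,0,0,0,-1],[0.8,-0.1,-1.0,0,0,0,-1],[0.96,-0.1,-1.0,0,0,0,-1]]]}}

```text
time: 10.55
position: [0.4294, -0.0041, 0.1921]
tool_rot: [-2.216, -2.224, -0.001]
ft_force: [-0.1, -0.0, -0.6]
grip_width: 0.616
grip_force: 8.0
```

Call:
{"name": "play_rows", "arguments": {"increments": [[[0.4,-0.05,0,0,0,0,-1],[0.8,-0.1,0,0,0,0,-1],[0.96,-0.1,0,0,0,0,-1]]]}}

```text
time: 10.85
position: [0.4195, 0.0919, 0.1919]
tool_rot: [-2.216, -2.225, 0.0]
ft_force: [0.3, -0.4, -1.2]
grip_width: 0.614
grip_force: 8.0
```

Call:
{"name": "play_rows", "arguments": {"increments": [[[0.4,-0.05,0,0,0,0,-1],[0.8,-0.1,0,0,0,0,-1],[0.96,-0.1,0,0,0,0,-1]]]}}

```text
time: 11.15
position: [0.4098, 0.1877, 0.1919]
tool_rot: [-2.217, -2.225, 0.0]
ft_force: [1.2, -0.7, -0.6]
grip_width: 0.618
grip_force: 8.0
```

Call:
{"name": "play_rows", "arguments": {"increments": [[[0.4,-0.05,0,0,0,0,-1],[0.8,-0.1,0,0,0,0,-1],[0.96,-0.1,0,0,0,0,-1]]]}}

```text
time: 11.45
position: [0.3999, 0.2836, 0.1919]
tool_rot: [-2.217, -2.225, -0.0]
ft_force: [-0.2, -0.5, -1.7]
grip_width: 0.615
grip_force: 8.0
```

Call:
{"name": "play_rows", "arguments": {"increments": [[[0.4,-0.02,0,0,0,0,-1],[0.7,-0.04,0,0,0,0,-1],[0.94,-0.04,0,0,0,0,-1],[0.94,-0.04,0,0,0,0,-1],[0.94,-0.04,0,0,0,0,-1],[0.94,-0.04,0,0,0,0,-1]]]}}

```text
time: 12.05
position: [0.3977, 0.3725, 0.192]
tool_rot: [2.224, 2.218, -0.002]
ft_force: [1.0, -0.1, -0.4]
grip_width: 0.62
grip_force: 8.0
```

Run:
```python
from h import *
go([.397,.3745,.104],down(0))
s=ctrl.get_state();print(s["position"],s["grip_width"])
```

```text
shift [ 0.021 -0.007  0.88 ] turn [-0.0001  0.0009 -0.0018] t 12.1
[0.39774701 0.37252928 0.19196181] 0.6196865845202674
```

Call:
{"name": "play_rows", "arguments": {"increments": [[[0.02,0,0.3,0,0,0,-1],[0.02,0,0.5,0,0,0,-1],[0.02,0,0.7,0,0,0,-1],[0.02,0,0.8,0,0,0,-1],[0.02,0,0.85,0,0,0,-1],[0.02,0,0.88,0,0,0,-1],[0.02,0,0.88,0,0,0,-1],[0.02,0,0.88,0,0,0,-1]]]}}

```text
time: 12.85
position: [0.3974, 0.3768, 0.1051]
tool_rot: [-2.222, -2.221, -0.003]
ft_force: [0.1, -0.5, -0.8]
grip_width: 0.615
grip_force: 8.0
```

Call:
{"name": "play_rows", "arguments": {"increments": [[[0,0,0,0,0,0,0.3],[0,0,0,0,0,0,0.65],[0,0,0,0,0,0,0.65],[0,0,0,0,0,0,0.65],[0,0,0,0,0,0,0.65]]]}}

```text
time: 13.35
position: [0.397, 0.3765, 0.1044]
tool_rot: [2.222, 2.221, 0.0]
ft_force: [0.8, -0.1, 0.3]
grip_width: 0.812
grip_force: 0.0
```

Call:
{"name": "play_rows", "arguments": {"increments": [[[0,0,-0.2,0,0,0,0.65],[0,0,-0.4,0,0,0,0.65],[0,0,-0.8,0,0,0,0.65],[0,0,-1,0,0,0,0],[0,0,-1,0,0,0,-1],[-0.5,0,-1,0,0,0,-1],[-0.75,0,-1,0,0,0,-1],[-0.75,0,-1,0,0,0,-1]]]}}

```text
time: 14.15
position: [0.3972, 0.2972, 0.2032]
tool_rot: [2.227, 2.215, -0.004]
ft_force: [0.5, -0.2, -1.1]
grip_width: 0.455
grip_force: 0.0
```

Run:
```python
from h import *
s=ctrl.get_state();im=ctrl.get_image("wrist")[:,:,::-1]
cv2.imwrite("pics/w4.png",cv2.resize(im[:260],(800,406),interpolation=cv2.INTER_CUBIC));print(s["position"],s["tool_rot"])
```

```text
[0.39718327 0.29715813 0.20315729] [ 2.22737008  2.21477357 -0.00439647]
```

View pics/w4.png

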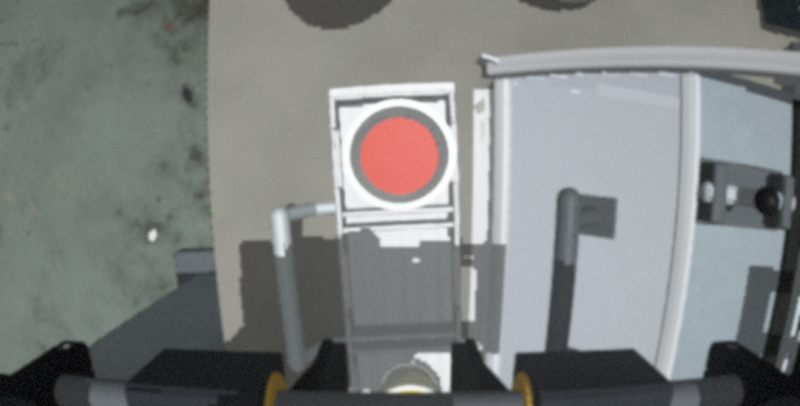

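Both cups stand in their pockets. The bolt knob shows at (768,200) and the hatch bar's left end at (568,195). Next I'll turn the hand and go to the gate handle.

Call:
{"name": "play_rows", "arguments": {"increments": [[[0,0,-0.3,0,0,-0.1,-1],[0,0,-0.6,0,0,-0.2,-1],[0,0,-0.9,0,0,-0.3,-1],[0,0,-0.9,0,0,-0.4,-1],[0,0,-0.9,0,0,-0.5,-1],[0,0,-0.9,0,0,-0.6,-1],[0,0,-0.9,0,0,-0.6,-1],[0,0,-0.9,0,0,-0.6,-1]]]}}

```text
time: 15.0
position: [0.3964, 0.3027, 0.2936]
tool_rot: [-0.969, -2.988, 0.001]
ft_force: [-0.4, 0.5, 0.0]
grip_width: 0.009
grip_force: 0.0
```

Call:
{"name": "play_rows", "arguments": {"increments": [[[0,0,0,0,0,-0.1,-1],[0,0,0,0,0,-0.2,-1],[0,0,0,0,0,-0.3,-1],[0,0,0,0,0,-0.4,-1],[0,0,0,0,0,-0.4,-1],[0,0,0,0,0,-0.4,-1]]]}}

```text
time: 15.6
position: [0.3967, 0.3019, 0.294]
tool_rot: [-0.005, -3.141, 0.0]
ft_force: [-0.3, 0.4, 0.4]
grip_width: 0.002
grip_force: 0.0
```

Call:
{"name": "play_rows", "arguments": {"increments": [[[-0.4,0,0,0,0,0,-1],[-0.7,0,0,0,0,0,-1],[-0.7,0,0,0,0,0,-1],[-0.7,0,0,0,0,0,-1]]]}}

```text
time: 16.0
position: [0.4669, 0.3014, 0.2937]
tool_rot: [-0.006, -3.141, 0.001]
ft_force: [-0.5, -0.0, 0.1]
grip_width: 0.003
grip_force: 0.0
```

Run:
```python
from h import *
s=ctrl.get_state();im=ctrl.get_image("wrist")[:,:,::-1]
cv2.imwrite("pics/w5.png",cv2.resize(im,(800,600),interpolation=cv2.INTER_CUBIC));print(s["position"],s["tool_rot"],s["joint_positions"])
go([.607,.2996,.25],down(np.pi/2-.008))
```

```text
[0.46692582 0.30139802 0.29371666] [-5.72049209e-03 -3.14063647e+00  1.37524325e-03] [-0.98218578  0.1198242   0.39412901  1.69985978 -0.04705339  1.33255058
  0.9877225 ]
 shift [-1.408 -0.018  0.437] turn [-0.0002 -0.0007  0.0039] t 16.1
```

View pics/w5.png

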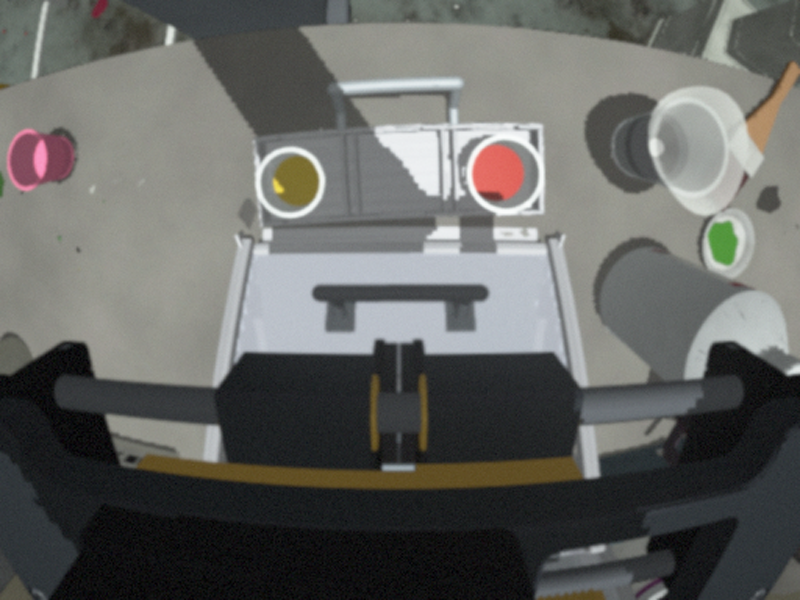

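Both cups are upright. The tray bar runs (333,90) to (463,86), the hatch bar (316,293) to (487,293), and the guide tips are at (245,238) and (555,238).

Run:
```python
from h import *
s=ctrl.get_state();q=.64
w=lambda u,z:wplane((u[0]*q,u[1]*q),z,s).round(4)
for n,u,z in [("tbR",(333,90),.04),("tbL",(463,86),.04),("hR",(316,293),.082),("hL",(487,293),.082),("gR",(245,238),.01),("gL",(555,238),.01),("traycRR",(262,226),.033),("traycRL",(543,214),.033)]: print(n,w(u,z))
```

```text
tbR [0.335  0.2541 0.04  ]
tbL [0.3321 0.3496 0.04  ]
hR [0.4781 0.2452 0.082 ]
hL [0.4783 0.3629 0.082 ]
gR [0.4501 0.1718 0.01  ]
gL [0.4506 0.4348 0.01  ]
traycRR [0.4373 0.1947 0.033 ]
traycRL [0.428  0.4154 0.033 ]
```

Call:
{"name": "play_rows", "arguments": {"increments": [[[-0.4,0,0,0,0,0,-1],[-0.8,0,0,0,0,0,-1],[-0.8,0,0,0,0,0,-1]]]}}

```text
time: 16.35
position: [0.5496, 0.3003, 0.2931]
tool_rot: [0.007, 3.14, -0.004]
ft_force: [1.1, -0.2, 0.1]
grip_width: 0.007
grip_force: 0.0
```

Call:
{"name": "play_rows", "arguments": {"increments": [[[-0.3,0,0,0,0,0,-1],[-0.61,-0.02,0.2,0,0,0,-1],[-0.61,-0.02,0.5,0,0,0,-1],[-0.61,-0.02,0.6,0,0,0,-1],[-0.61,-0.02,0.6,0,0,0,-1]]]}}

```text
time: 16.85
position: [0.6055, 0.3, 0.2324]
tool_rot: [0.001, -3.137, 0.002]
ft_force: [-0.4, -0.6, 0.9]
grip_width: 0.006
grip_force: 0.0
```

Call:
{"name": "play_rows", "arguments": {"increments": [[[-0.02,0.02,0.04,0,0,0,-1],[-0.02,0.02,0.07,0,0,0,-1],[-0.02,0.02,0.1,0,0,0,-1],[-0.02,0.02,0.12,0,0,0,-1],[-0.02,0.02,0.14,0,0,0,-1],[-0.02,0.02,0.16,0,0,0,-1],[-0.02,0.02,0.16,0,0,0,-1]]]}}

```text
time: 17.55
position: [0.61, 0.3015, 0.2185]
tool_rot: [0.001, 3.141, 0.001]
ft_force: [-0.8, 0.4, 3.0]
grip_width: 0.007
grip_force: 1.1
```

Call:
{"name": "play_rows", "arguments": {"increments": [[[0,0,0.02,0,0,0,-1],[0,0,0.04,0,0,0,-1],[0,0,0.04,0,0,0,-1]]]}}

```text
time: 17.85
position: [0.6099, 0.3015, 0.214]
tool_rot: [0.001, 3.141, 0.0]
ft_force: [-0.0, 0.0, 2.0]
grip_width: 0.007
grip_force: 0.8
```

Call:
{"name": "play_rows", "arguments": {"increments": [[[0,0,0.02,0,0,0,-1],[0,0,0.04,0,0,0,-1],[0,0,0.04,0,0,0,-1]]]}}

```text
time: 18.15
position: [0.61, 0.3015, 0.2102]
tool_rot: [0.001, 3.141, 0.0]
ft_force: [-1.0, 0.8, 2.3]
grip_width: 0.004
grip_force: 1.3
```

Call:
{"name": "play_rows", "arguments": {"increments": [[[0,0,0.02,0,0,0,-1],[0,0,0.04,0,0,0,-1],[0,0,0.04,0,0,0,-1]]]}}

```text
time: 18.45
position: [0.61, 0.3014, 0.21]
tool_rot: [0.001, 3.141, 0.003]
ft_force: [-6.1, -1.2, 18.7]
grip_width: 0.006
grip_force: 9.1
```

Call:
{"name": "play_rows", "arguments": {"increments": [[[0,0,0.0,0,0,0,-1],[0,0,0.0,0,0,0,-1],[0,0,0,0,0,0,-1],[0,0,0,0,0,0,-1]]]}}

```text
time: 18.85
position: [0.61, 0.3014, 0.2101]
tool_rot: [0.001, 3.141, 0.003]
ft_force: [-7.1, -2.7, 18.0]
grip_width: 0.007
grip_force: 9.0
```

Call:
{"name": "play_rows", "arguments": {"increments": [[[0,0,-0.2,0,0,0,-1],[0,0,-0.5,0,0,0,-1],[0,0,-0.5,0,0,0,-1],[0.3,0.3,-0.5,0,0,0,-1],[0.61,0.66,-0.5,0,0,0,-1],[0.61,0.66,-0.5,0,0,0,-1],[0.61,0.66,-0.5,0,0,0,-1]]]}}

```text
time: 19.55
position: [0.5474, 0.3689, 0.255]
tool_rot: [0.005, -3.14, 0.001]
ft_force: [0.7, -0.7, -0.3]
grip_width: 0.004
grip_force: 0.0
```

Run:
```python
from h import *
s0={"position":np.array([0.39718327,0.29715813,0.20315729]),"tool_rot":np.array([2.22737008,2.21477357,-0.00439647])}
q=.64
print("knob",wplane((768*q,200*q),.122,s0),"hL",wplane((568*q,195*q),.082,s0))
k=lambda x,y:(155+x/4-.375,105+y/4-.375);print(plane("top",k(125,199),.122))
im=ctrl.get_image("scene")[:,:,::-1]
cv2.imwrite("pics/s6.png",cv2.resize(im[110:240,180:330],(750,650))[:600])
go([.549,.3675,.18],down(np.pi/2))
```

```text
knob [0.57142625 0.3670606  0.122     ] hL [0.47835983 0.35905935 0.082     ]
[0.56910963 0.36408419 0.122     ]
 shift [-0.003  0.005  0.752] turn [-0.001  -0.0002  0.0001] t 19.6
```

View pics/s6.png

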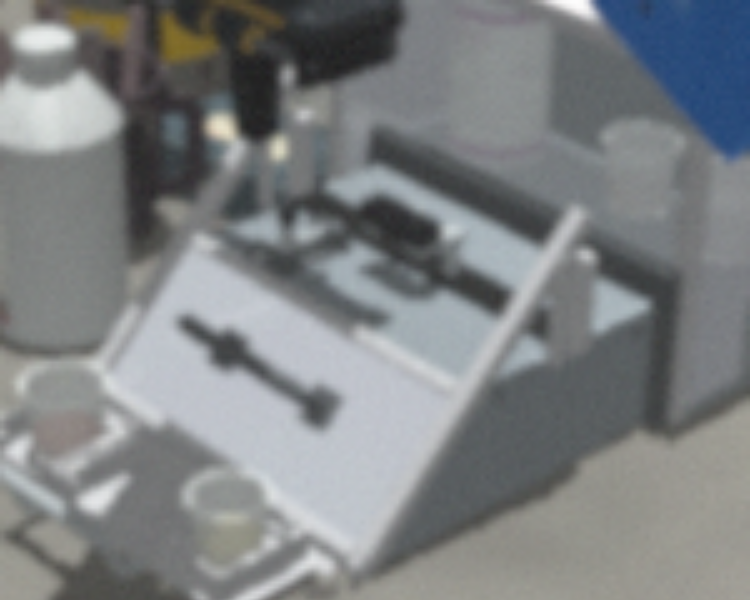

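The scene view shows the fingers at (255,110) above the bolt, whose knob is near (285,215), and both cups on the tray. Now I'll lower in front of the knob.

Call:
{"name": "play_rows", "arguments": {"increments": [[[0,-0.02,0.3,0,0,0,-1],[0,-0.02,0.5,0,0,0,-1],[0,-0.02,0.6,0,0,0,-1],[0,-0.02,0.68,0,0,0,-1],[0,-0.02,0.74,0,0,0,-1],[0,-0.02,0.74,0,0,0,-1]]]}}

```text
time: 20.2
position: [0.5491, 0.365, 0.1819]
tool_rot: [-0.002, -3.141, 0.001]
ft_force: [0.2, -0.5, 0.2]
grip_width: 0.006
grip_force: 0.0
```

Call:
{"name": "play_rows", "arguments": {"increments": [[[-0.05,0,0,0,0,0,-1],[-0.1,0,0,0,0,0,-1],[-0.15,0,0,0,0,0,-1],[-0.2,0,0,0,0,0,-1],[-0.2,0,0,0,0,0,-1]]]}}

```text
time: 20.7
position: [0.5699, 0.3657, 0.1828]
tool_rot: [0.001, 3.14, 0.002]
ft_force: [-0.3, 0.7, 1.9]
grip_width: 0.003
grip_force: 0.7
```

Call:
{"name": "play_rows", "arguments": {"increments": [[[-0.03,0,0,0,0,0,-1],[-0.06,0,0,0,0,0,-1]]]}}

```text
time: 20.9
position: [0.5749, 0.3657, 0.1825]
tool_rot: [-0.0, -3.141, -0.001]
ft_force: [-3.0, 0.8, 2.6]
grip_width: 0.008
grip_force: 1.6
```

Call:
{"name": "play_rows", "arguments": {"increments": [[[-0.03,0,0,0,0,0,-1],[-0.04,0,0,0,0,0,-1]]]}}

```text
time: 21.1
position: [0.5773, 0.3658, 0.1822]
tool_rot: [0.0, -3.137, 0.0]
ft_force: [-8.8, -0.9, 6.4]
grip_width: 0.01
grip_force: 4.7
```

The bolt is drawn: it stopped with 8.8 N. Now to the hatch bar.

Call:
{"name": "play_rows", "arguments": {"increments": [[[0.05,0,0,0,0,0,-1],[0.08,0,-0.2,0,0,0,-1],[0.08,0,-0.6,0,0,0,-1],[0.1,0,-0.9,0,0,0,-1],[0.5,-0.3,-0.9,0,0,0,-1],[0.98,-0.63,-0.9,0,0,0,-1],[0.98,-0.63,-0.9,0,0,0,-1],[0.98,-0.63,-0.9,0,0,0,-1]]]}}

```text
time: 21.9
position: [0.4808, 0.3012, 0.2727]
tool_rot: [0.002, 3.14, 0.002]
ft_force: [0.2, -0.5, 1.2]
grip_width: 0.009
grip_force: 0.0
```

Call:
{"name": "play_rows", "arguments": {"increments": [[[0,0,0,0,0,0.1,-0.2],[0,0,0,0,0,0.2,-0.2],[0,0,0,0,0,0.3,-0.2],[0,0,0,0,0,0.4,-0.2],[0,0,0,0,0,0.5,-0.2],[0,0,0,0,0,0.6,-0.2],[0,0,0,0,0,0.6,-0.2],[0,0,0,0,0,0.6,-0.2]]]}}

```text
time: 22.7
position: [0.4827, 0.3032, 0.2725]
tool_rot: [1.426, 2.796, 0.002]
ft_force: [0.1, 0.6, -0.1]
grip_width: 0.398
grip_force: 0.0
```

Call:
{"name": "play_rows", "arguments": {"increments": [[[0,0,0,0,0,0.1,-0.2],[0,0,0,0,0,0.2,-0.2],[0,0,0,0,0,0.3,-0.2],[0,0,0,0,0,0.4,-0.2],[0,0,0,0,0,0.4,-0.2],[0,0,0,0,0,0.4,-0.2],[0,0,0,0,0,0.4,-0.2]]]}}

```text
time: 23.4
position: [0.4813, 0.3026, 0.2723]
tool_rot: [2.219, 2.224, 0.0]
ft_force: [-0.1, -0.3, 0.2]
grip_width: 0.399
grip_force: 0.0
```

Run:
```python
from h import *
go([.478,.3025,.137],down(0));s=ctrl.get_state();print(s["position"],s["grip_width"])
im=ctrl.get_image("wrist")[:,:,::-1]
cv2.imwrite("pics/w7.png",cv2.resize(im,(800,600),interpolation=cv2.INTER_CUBIC))
```

```text
shift [-1.000e-03 -3.300e-02  1.353e+00] turn [0.0003 0.0001 0.0015] t 23.4
[0.48125276 0.30261119 0.27226786] 0.3994735233289876
```

View pics/w7.png

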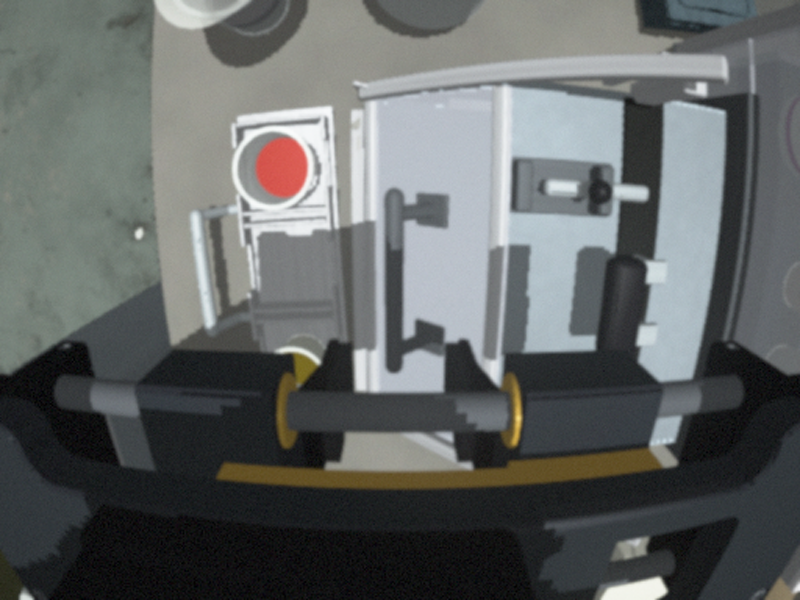

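The wrist view shows the bolt drawn, with its knob at (600,190) against the rear bracket. The hatch bar, at column 394, lies between the fingers. I'll descend and grip it.

Call:
{"name": "play_rows", "arguments": {"increments": [[[0,-0.03,0.4,0,0,0,-0.2],[0,-0.03,0.8,0,0,0,-0.2],[0,-0.03,0.9,0,0,0,-0.2],[0,-0.03,0.9,0,0,0,-0.2]]]}}

```text
time: 23.85
position: [0.4772, 0.3019, 0.181]
tool_rot: [2.221, 2.222, -0.005]
ft_force: [0.5, -0.2, 0.2]
grip_width: 0.401
grip_force: 0.0
```

Call:
{"name": "play_rows", "arguments": {"increments": [[[0,0,0.15,0,0,0,-0.2],[0,0,0.3,0,0,0,-0.2],[0,0,0.45,0,0,0,-0.2],[0,0,0.45,0,0,0,-0.2]]]}}

```text
time: 24.25
position: [0.4767, 0.3016, 0.1349]
tool_rot: [-2.222, -2.221, 0.006]
ft_force: [-0.9, 0.3, -0.1]
grip_width: 0.4
grip_force: 0.0
```

Call:
{"name": "play_rows", "arguments": {"increments": [[[0,0,0,0,0,0,-1],[0,0,0,0,0,0,-1],[0,0,0,0,0,0,-1],[0,0,0,0,0,0,-1],[0,0,0,0,0,0,-1],[0,0,0,0,0,0,-1]]], "squeeze": 40}}

```text
time: 24.85
position: [0.4784, 0.3026, 0.1378]
tool_rot: [2.222, 2.221, 0.002]
ft_force: [0.6, 0.2, 1.7]
grip_width: 0.126
grip_force: 40.0
```

Call:
{"name": "play_rows", "arguments": {"increments": [[[0,0.1,-0.1,0,0,0,-1],[0,0.2,-0.2,0,0,0,-1],[0,0.3,-0.3,0,0,0,-1],[0,0.4,-0.4,0,0,0,-1],[0,0.5,-0.5,0,0,0,-1],[0,0.6,-0.6,0,0,0,-1],[0,0.7,-0.7,0,0,0,-1],[0,0.78,-0.78,0,0,0,-1]]]}}

```text
time: 25.65
position: [0.5558, 0.3025, 0.2152]
tool_rot: [-2.221, -2.22, 0.004]
ft_force: [-2.1, 1.4, -8.7]
grip_width: 0.126
grip_force: 40.0
```

Call:
{"name": "play_rows", "arguments": {"increments": [[[0,0.02,-0.02,0,0,0,-1],[0,0.04,-0.04,0,0,0,-1],[0,0.04,-0.04,0,0,0,-1],[0,0.04,-0.04,0,0,0,-1]]]}}

```text
time: 26.05
position: [0.5598, 0.3024, 0.2193]
tool_rot: [-2.222, -2.221, -0.0]
ft_force: [-1.5, 1.2, -5.2]
grip_width: 0.123
grip_force: 40.0
```

The hatch is fully up after 0.115 m of travel. I'll release it and go round to the tray bar.

Call:
{"name": "play_rows", "arguments": {"increments": [[[0,0,0,0,0,0,-0.2],[0,0,0,0,0,0,-0.2],[0,0,0,0,0,0,-0.2],[0,0,-0.2,0,0,0,-0.2],[0,0,-0.6,0,0,0,-0.2],[0,-0.4,-0.7,0,0,0,-0.2],[0,-0.85,-0.7,0,0,0,-0.2],[0,-0.85,-0.7,0,0,0,-0.2]]], "squeeze": 10}}

```text
time: 26.85
position: [0.4703, 0.3032, 0.2896]
tool_rot: [-2.214, -2.223, 0.001]
ft_force: [-0.4, 1.1, -0.4]
grip_width: 0.399
grip_force: 0.0
```

Call:
{"name": "play_rows", "arguments": {"increments": [[[0,-0.4,0,0,0,-0.1,-0.08],[0,-0.85,0,0,0,-0.2,-0.08],[0,-0.85,0,0,0,-0.3,-0.08],[0,-0.85,0,0,0,-0.4,-0.08],[0,-0.85,0,0,0,-0.5,-0.08],[0,-0.85,0,0,0,-0.6,-0.08],[0,-0.85,0,0,0,-0.6,-0.08],[0,-0.85,0,0,0,-0.6,-0.08]]]}}

```text
time: 27.65
position: [0.3908, 0.3022, 0.2898]
tool_rot: [0.973, 2.986, 0.002]
ft_force: [0.3, 0.9, -0.0]
grip_width: 0.456
grip_force: 0.0
```

Call:
{"name": "play_rows", "arguments": {"increments": [[[0,0,0,0,0,-0.1,-0.08],[0,0,0,0,0,-0.2,-0.08],[0,0,0,0,0,-0.3,-0.08],[0,0,0,0,0,-0.4,-0.08],[0,0,0,0,0,-0.4,-0.08],[0,0,0,0,0,-0.4,-0.08],[0,0,0,0,0,-0.4,-0.08]]]}}

```text
time: 28.35
position: [0.3901, 0.3024, 0.2894]
tool_rot: [0.006, 3.141, 0.0]
ft_force: [-0.8, -0.1, 0.2]
grip_width: 0.46
grip_force: 0.0
```

Run:
```python
from h import *
go([.305,.301,.10],down(np.pi/2));s=ctrl.get_state();print(s["position"],s["grip_width"])
t=ctrl.get_image("top")[:,:,::-1];cv2.imwrite("pics/t8.png",cv2.resize(t[100:250,140:340],(800,600),interpolation=cv2.INTER_CUBIC))
```

```text
shift [ 0.852 -0.017  1.894] turn [ 0.0001  0.0002 -0.0023] t 28.4
[0.39011456 0.30238688 0.28938844] 0.4596998957587063
```

View pics/t8.png

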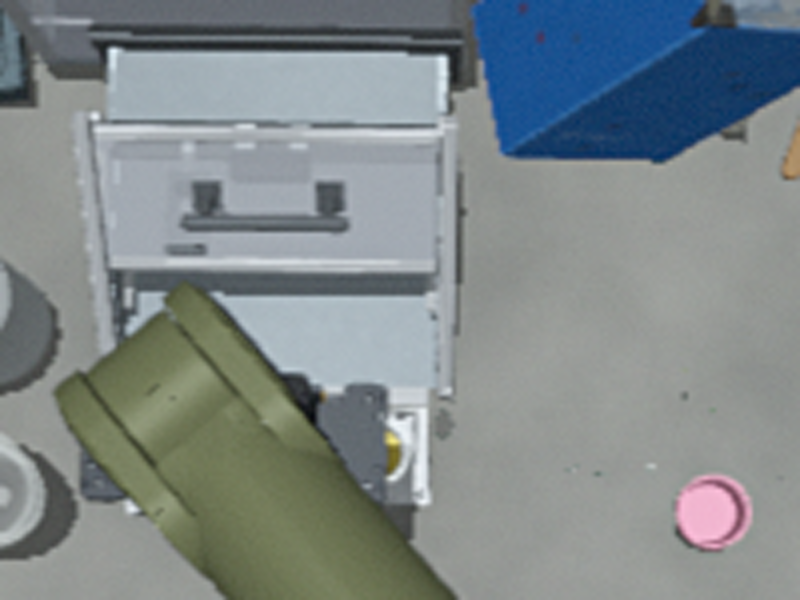

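The top view shows the hatch raised, with its bar at (265,223), and the lock open. The tray is still in place, with the yellow cup visible at (395,450).

Call:
{"name": "play_rows", "arguments": {"increments": [[[0.4,0,0,0,0,0,-0.08],[0.85,0,0,0,0,0,-0.08],[0.85,0,0.3,0,0,0,-0.08],[0.85,0,0.7,0,0,0,-0.08],[0.85,0,1.0,0,0,0,-0.08],[0.85,0,1.0,0,0,0,-0.08]]]}}

```text
time: 29.0
position: [0.3031, 0.3003, 0.1859]
tool_rot: [-0.003, -3.137, 0.01]
ft_force: [0.1, -0.3, -0.2]
grip_width: 0.46
grip_force: 0.0
```

Call:
{"name": "play_rows", "arguments": {"increments": [[[0,0,0.3,0,0,0,-0.08],[0,0,0.6,0,0,0,-0.08],[0,0,0.8,0,0,0,-0.08],[0,0,0.89,0,0,0,-0.08],[0,0,0.89,0,0,0,-0.08]]]}}

```text
time: 29.5
position: [0.3051, 0.3027, 0.1005]
tool_rot: [-0.002, -3.142, 0.001]
ft_force: [0.5, -1.0, -0.3]
grip_width: 0.46
grip_force: 0.0
```

Call:
{"name": "play_rows", "arguments": {"increments": [[[-0.1,0,0,0,0,0,-0.08],[-0.15,0,0,0,0,0,-0.08],[-0.2,0,0,0,0,0,-0.08],[-0.25,0,0,0,0,0,-0.08],[-0.3,0,0,0,0,0,-0.08]]]}}

```text
time: 30.0
position: [0.3345, 0.3027, 0.1005]
tool_rot: [-0.001, -3.14, -0.0]
ft_force: [-4.8, 0.9, 1.2]
grip_width: 0.458
grip_force: 2.5
```

Call:
{"name": "play_rows", "arguments": {"increments": [[[-0.05,0,0,0,0,0,-0.08],[-0.1,0,0,0,0,0,-0.08],[-0.15,0,0,0,0,0,-0.08],[-0.2,0,0,0,0,0,-0.08],[-0.25,0,0,0,0,0,-0.08],[-0.3,0,0,0,0,0,-0.08],[-0.35,0,0,0,0,0,-0.08],[-0.4,0,0,0,0,0,-0.08]]]}}

```text
time: 30.8
position: [0.3751, 0.3026, 0.1003]
tool_rot: [-0.001, -3.141, -0.0]
ft_force: [-4.5, -0.3, 2.4]
grip_width: 0.457
grip_force: 2.3
```

Call:
{"name": "play_rows", "arguments": {"increments": [[[-0.05,0,0,0,0,0,-0.08],[-0.1,0,0,0,0,0,-0.08],[-0.15,0,0,0,0,0,-0.08],[-0.2,0,0,0,0,0,-0.08],[-0.25,0,0,0,0,0,-0.08],[-0.3,0,0,0,0,0,-0.08],[-0.3,0,0,0,0,0,-0.08]]]}}

```text
time: 31.5
position: [0.4062, 0.3024, 0.1004]
tool_rot: [0.002, 3.14, 0.001]
ft_force: [-1.4, 0.6, 0.1]
grip_width: 0.457
grip_force: 0.5
```

Run:
```python
from h import *
s=ctrl.get_state();im=ctrl.get_image("wrist")[:,:,::-1];t=ctrl.get_image("scene")[:,:,::-1]
o=np.zeros((600,800,3),np.uint8);o[:300]=cv2.resize(im[:192],(800,300),interpolation=cv2.INTER_CUBIC)
o[300:]=cv2.resize(t[140:240,150:350],(800,400),interpolation=cv2.INTER_CUBIC)[:300]
cv2.imwrite("pics/c9.png",o);print(s["position"],s["ft_force"])
```

```text
[0.40619053 0.30244238 0.10044263] [-1.3770975   0.62431144  0.08046215]
```

View pics/c9.png

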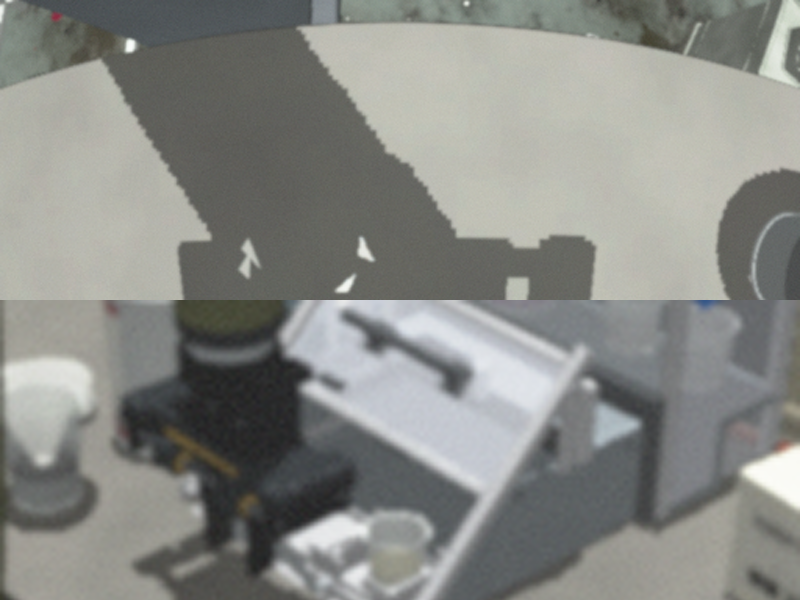

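The scene view shows the right cup standing at (398,545) and the tray entering the lock, with the fingers behind the bar. I'll push a bit further, then tilt the hand.

Call:
{"name": "play_rows", "arguments": {"increments": [[[-0.05,0,0,0,0,0,-0.08],[-0.1,0,0,0,0,0,-0.08],[-0.15,0,0,0,0,0,-0.08],[-0.2,0,0,0,0,0,-0.08],[-0.2,0,0,0,0,0,-0.08]]]}}

```text
time: 32.1
position: [0.4261, 0.3024, 0.1004]
tool_rot: [0.002, 3.14, 0.0]
ft_force: [-1.4, 0.6, -0.5]
grip_width: 0.458
grip_force: 0.7
```

Call:
{"name": "play_rows", "arguments": {"increments": [[[0.2,0,0,0,0,0,-0.08],[0.5,0,-0.1,0,0,0,-0.08],[0.5,0,-0.1,0,-0.08,0,-0.08],[0.5,0,-0.1,0,-0.16,0,-0.08],[0.5,0,-0.1,0,-0.24,0,-0.08],[0.5,0,-0.1,0,-0.333,0,-0.08],[0.5,0,-0.1,0,-0.333,0,-0.08],[0.5,0,-0.1,0,-0.333,0,-0.08]]]}}

```text
time: 32.9
position: [0.3741, 0.3029, 0.1098]
tool_rot: [-0.004, 2.618, 0.001]
ft_force: [-0.2, -0.2, -0.9]
grip_width: 0.459
grip_force: 0.0
```

Run:
```python
from h import *
s=ctrl.get_state();R=Ro.from_rotvec(s["tool_rot"]);tip=s["position"]+R.apply([0,0,.07]);print(s["position"],"tip",tip,R.as_matrix().round(3).tolist(),s["joint_positions"].round(2))
go([.38,.3025,.0956],None,"lower");go(np.array(s["position"])+[.05,0,0],None,"fwd50")
```

```text
[0.37409841 0.30285326 0.10984719] tip [0.40907976 0.30297743 0.04921478] [[-0.866, -0.003, 0.5], [-0.003, 1.0, 0.002], [-0.5, 0.0, -0.866]] [-1.41 -0.02  0.41  2.33  0.76  0.67  0.  ]
lower shift [ 0.02  -0.004  0.153] turn [0. 0. 0.] t 32.9
fwd50 shift [-0.433 -0.002  0.25 ] turn [0. 0. 0.] t 32.9
```

Call:
{"name": "play_rows", "arguments": {"increments": [[[0.06,0,0.1,0,0,0,-0.08],[0.12,0,0.21,0,0,0,-0.08],[0.03,0,0.26,0,0,0,-0.08],[-0.05,0,0.31,0,0,0,-0.08],[-0.1,0,0.335,0,0,0,-0.08],[-0.14,0,0.36,0,0,0,-0.08],[-0.18,0,0.385,0,0,0,-0.08],[-0.22,0,0.41,0,0,0,-0.08]]]}}

```text
time: 33.7
position: [0.4146, 0.3025, 0.0857]
tool_rot: [0.001, 2.619, 0.0]
ft_force: [-2.4, -0.4, 0.9]
grip_width: 0.454
grip_force: 1.3
```

Call:
{"name": "play_rows", "arguments": {"increments": [[[-0.043,0,0.025,0,0,0,-0.08],[-0.087,0,0.05,0,0,0,-0.08],[-0.13,0,0.075,0,0,0,-0.08],[-0.173,0,0.1,0,0,0,-0.08],[-0.217,0,0.125,0,0,0,-0.08],[-0.26,0,0.15,0,0,0,-0.08],[-0.303,0,0.175,0,0,0,-0.08],[-0.346,0,0.2,0,0,0,-0.08]]]}}

```text
time: 34.5
position: [0.4548, 0.3024, 0.0857]
tool_rot: [0.001, 2.618, -0.0]
ft_force: [-3.4, 0.2, 0.1]
grip_width: 0.46
grip_force: 1.3
```

Force is steady. About 27 mm to go.

Call:
{"name": "play_rows", "arguments": {"increments": [[[-0.043,0,0.025,0,0,0,-0.08],[-0.087,0,0.05,0,0,0,-0.08],[-0.13,0,0.075,0,0,0,-0.08],[-0.173,0,0.1,0,0,0,-0.08],[-0.195,0,0.113,0,0,0,-0.08],[-0.217,0,0.125,0,0,0,-0.08],[-0.217,0,0.125,0,0,0,-0.08]]]}}

```text
time: 35.2
position: [0.4799, 0.3023, 0.0858]
tool_rot: [0.001, 2.618, -0.0]
ft_force: [-0.3, -0.9, -1.9]
grip_width: 0.456
grip_force: 0.5
```

Call:
{"name": "play_rows", "arguments": {"increments": [[[-0.02,0,0.012,0,0,0,-0.08],[-0.035,0,0.02,0,0,0,-0.08],[-0.035,0,0.02,0,0,0,-0.08]]]}}

```text
time: 35.5
position: [0.4824, 0.3024, 0.085]
tool_rot: [0.0, 2.62, -0.001]
ft_force: [-5.5, 0.1, 0.5]
grip_width: 0.462
grip_force: 2.6
```

Call:
{"name": "play_rows", "arguments": {"increments": [[[-0.02,0,0.01,0,0,0,-0.08],[-0.02,0,0.01,0,0,0,-0.08]]]}}

```text
time: 35.7
position: [0.4835, 0.3024, 0.0844]
tool_rot: [-0.001, 2.622, -0.002]
ft_force: [-10.8, 0.3, 0.1]
grip_width: 0.458
grip_force: 4.1
```

Call:
{"name": "play_rows", "arguments": {"increments": [[[-0.02,0,0.01,0,0,0,-0.08],[-0.02,0,0.01,0,0,0,-0.08],[-0.02,0,0.01,0,0,0,-0.08]]]}}

```text
time: 36.0
position: [0.4851, 0.3024, 0.0842]
tool_rot: [-0.001, 2.623, -0.002]
ft_force: [-11.5, -0.6, 0.8]
grip_width: 0.459
grip_force: 4.9
```

Call:
{"name": "play_rows", "arguments": {"increments": [[[-0.02,0,0.01,0,0,0,-0.08],[-0.03,0,0.015,0,0,0,-0.08],[-0.03,0,0.015,0,0,0,-0.08],[-0.03,0,0.015,0,0,0,-0.08]]]}}

```text
time: 36.4
position: [0.4891, 0.3024, 0.0848]
tool_rot: [-0.001, 2.622, -0.002]
ft_force: [-9.4, 0.6, 0.8]
grip_width: 0.459
grip_force: 4.0
```

Run:
```python
from h import *
t=ctrl.get_image("scene")[:,:,::-1];p=ctrl.get_image("top")[:,:,::-1]
o=np.zeros((600,800,3),np.uint8);o[:,:400]=cv2.resize(p[100:220,150:260],(400,600),interpolation=cv2.INTER_CUBIC)[:600]
o[:,400:]=cv2.resize(t[130:240,190:310],(400,600),interpolation=cv2.INTER_CUBIC)
cv2.imwrite("pics/c10.png",o)
```

```text
(no output)
```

View pics/c10.png

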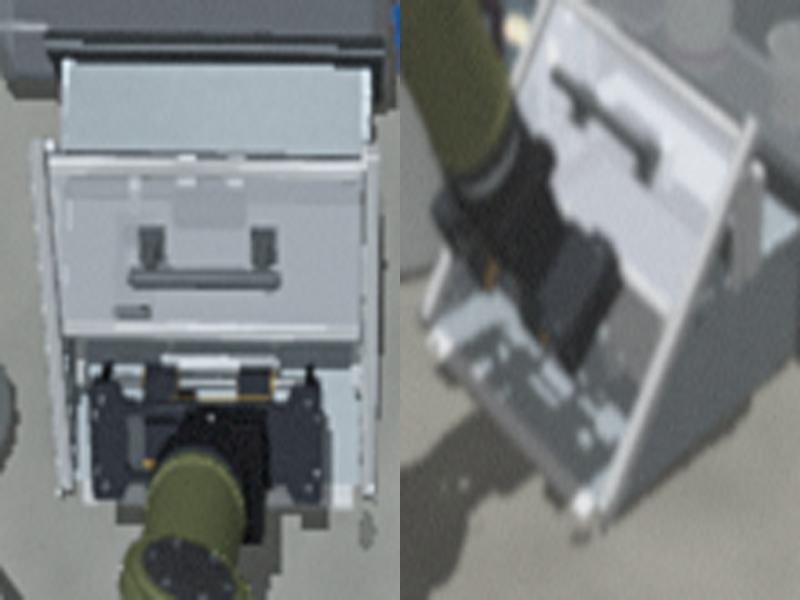

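Call:
{"name": "play_rows", "arguments": {"increments": [[[-0.02,0,0.01,0,0,0,-0.08],[-0.03,0,0.015,0,0,0,-0.08],[-0.03,0,0.015,0,0,0,-0.08]]]}}

```text
time: 36.8
position: [0.4922, 0.3025, 0.0848]
tool_rot: [-0.001, 2.622, -0.002]
ft_force: [-10.2, 1.0, -0.0]
grip_width: 0.459
grip_force: 4.4
```

Call:
{"name": "play_rows", "arguments": {"increments": [[[0.1,0,-0.05,0,0,0,-0.08],[0.3,0,-0.2,0,0,0,-0.08],[0.6,0,-0.5,0,0,0,-0.08],[0.8,0,-0.9,0,0,0,-0.08],[0.8,0,-0.9,0,0,0,-0.08],[0.8,0,-0.9,0,0,0,-0.08]]]}}

```text
time: 37.4
position: [0.3806, 0.3036, 0.1256]
tool_rot: [-0.0, 2.617, 0.005]
ft_force: [-0.8, 0.3, 0.4]
grip_width: 0.463
grip_force: 0.0
```

Run:
```python
from h import *
s=ctrl.get_state();im=ctrl.get_image("wrist")[:,:,::-1];cv2.imwrite("pics/w11.png",cv2.resize(im,(800,600),interpolation=cv2.INTER_CUBIC));print(s["position"],s["tool_rot"])
p=ctrl.get_image("top")[:,:,::-1];cv2.imwrite("pics/t11.png",p)
```

```text
[0.38062633 0.30360955 0.12561569] [-3.97745401e-04  2.61734647e+00  4.82696773e-03]
```

View pics/w11.png

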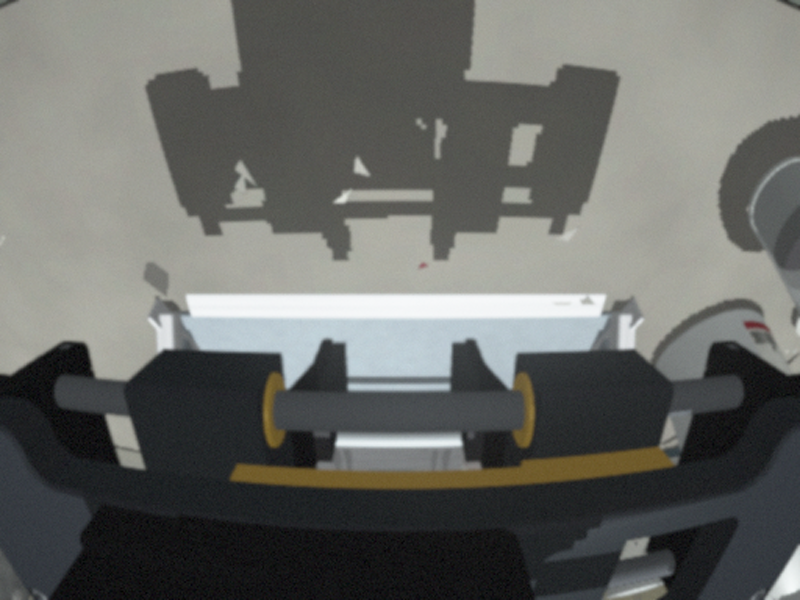

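The picture, my last allowed view, shows the ramp edge at row 305 and a bright bar-like line near (400,440) inside the lock. From here I'll measure numerically.

Run:
```python
from h import *
s=ctrl.get_state();im=cv2.imread("pics/w11.png").astype(int)
for r in list(range(288,330,6))+list(range(360,392,3))+list(range(424,474,3)):
    print(r,im[r,380:420].mean((0)).round().astype(int).tolist(),"x@.003 %.4f x@.043 %.4f"%(wplane((400*.64,r*.64),.003,s)[0],wplane((400*.64,r*.64),.043,s)[0]))
```

```text
288 [165, 173, 173] x@.003 0.4357 x@.043 0.3950
294 [211, 213, 209] x@.003 0.4400 x@.043 0.3983
300 [249, 248, 246] x@.003 0.4445 x@.043 0.4016
306 [247, 246, 244] x@.003 0.4490 x@.043 0.4051
312 [248, 247, 245] x@.003 0.4538 x@.043 0.4086
318 [229, 226, 217] x@.003 0.4586 x@.043 0.4123
324 [212, 204, 190] x@.003 0.4636 x@.043 0.4161
360 [214, 207, 191] x@.003 0.4973 x@.043 0.4415
363 [214, 207, 191] x@.003 0.5004 x@.043 0.4438
366 [214, 207, 191] x@.003 0.5036 x@.043 0.4463
369 [212, 205, 190] x@.003 0.5068 x@.043 0.4487
372 [211, 203, 189] x@.003 0.5101 x@.043 0.4512
375 [197, 190, 177] x@.003 0.5135 x@.043 0.4537
378 [125, 121, 113] x@.003 0.5170 x@.043 0.4563
381 [115, 110, 103] x@.003 0.5205 x@.043 0.4590
384 [178, 172, 159] x@.003 0.5240 x@.043 0.4617
387 [209, 202, 187] x@.003 0.5277 x@.043 0.4644
390 [159, 153, 142] x@.003 0.5314 x@.043 0.4672
424 [78, 75, 72] x@.003 0.5798 x@.043 0.5038
427 [77, 75, 70] x@.003 0.5847 x@.043 0.5075
430 [78, 77, 72] x@.003 0.5898 x@.043 0.5113
433 [115, 112, 107] x@.003 0.5950 x@.043 0.5152
436 [161, 159, 150] x@.003 0.6003 x@.043 0.5192
439 [207, 203, 192] x@.003 0.6057 x@.043 0.5233
442 [238, 236, 229] x@.003 0.6113 x@.043 0.5276
445 [234, 232, 224] x@.003 0.6171 x@.043 0.5319
448 [155, 154, 148] x@.003 0.6230 x@.043 0.5364
451 [130, 128, 126] x@.003 0.6290 x@.043 0.5409
454 [130, 128, 125] x@.003 0.6353 x@.043 0.5457
457 [130, 129, 126] x@.003 0.6417 x@.043 0.5505
460 [128, 127, 124] x@.003 0.6484 x@.043 0.5555
463 [130, 128, 126] x@.003 0.6552 x@.043 0.5607
466 [129, 128, 125] x@.003 0.6622 x@.043 0.5660
469 [114, 118, 117] x@.003 0.6695 x@.043 0.5715
472 [68, 100, 115] x@.003 0.6770 x@.043 0.5771
```

Run:
```python
from h import *
im=cv2.imread("pics/t11.png")
c=proj("top",[[.524,.3025,.043]])[0];print(c)
for y in(.28,.3025,.325):
    u0=proj("top",[[.524,y,.043]])[0][0]
    for r in range(166,200):
        g=im[r,int(round(u0))-2:int(round(u0))+3].mean();print(r,round(g),"%.4f/%.4f"%(plane("top",(u0,r),.043)[0],plane("top",(u0,r),.003)[0]),end=" | ")
    print()
# side extent: bar row ends
for r in range(170,184): print(r,im[r,180:240].mean(1).round().astype(int).tolist())
```

```text
[208.53297691 173.62264076]
166 185 0.5484/0.5551 | 167 177 0.5452/0.5518 | 168 111 0.5420/0.5485 | 169 86 0.5389/0.5453 | 170 89 0.5357/0.5420 | 171 87 0.5325/0.5388 | 172 105 0.5294/0.5355 | 173 182 0.5262/0.5323 | 174 199 0.5231/0.5291 | 175 170 0.5199/0.5258 | 176 101 0.5167/0.5226 | 177 83 0.5136/0.5193 | 178 100 0.5104/0.5161 | 179 185 0.5073/0.5129 | 180 188 0.5041/0.5096 | 181 185 0.5010/0.5064 | 182 185 0.4978/0.5032 | 183 185 0.4947/0.4999 | 184 184 0.4916/0.4967 | 185 184 0.4884/0.4935 | 186 184 0.4853/0.4902 | 187 185 0.4821/0.4870 | 188 184 0.4790/0.4838 | 189 183 0.4759/0.4806 | 190 184 0.4727/0.4774 | 191 185 0.4696/0.4741 | 192 184 0.4665/0.4709 | 193 184 0.4634/0.4677 | 194 183 0.4602/0.4645 | 195 183 0.4571/0.4613 | 196 194 0.4540/0.4581 | 197 204 0.4509/0.4549 | 198 202 0.4477/0.4517 | 199 206 0.4446/0.4485 | 
166 184 0.5481/0.5548 | 167 160 0.5449/0.5516 | 168 104 0.5418/0.5483 | 169 86 0.5386/0.5450 | 170 88 0.5354/0.5418 | 171 86 0.5323/0.5385 | 172 110 0.5291/0.5353 | 173 185 0.5260/0.5320 | 174 202 0.5228/0.5288 | 175 168 0.5197/0.5256 | 176 103 0.5165/0.5223 
[... 4723 characters left out ...]
 186, 187, 187, 185, 182, 182, 182, 183, 183, 183, 183, 183, 184, 182, 182, 183, 182, 181]
182 [176, 177, 177, 176, 176, 176, 177, 179, 178, 176, 176, 178, 178, 178, 180, 181, 181, 180, 179, 180, 180, 180, 181, 183, 184, 183, 185, 185, 184, 185, 184, 185, 184, 183, 183, 183, 186, 186, 188, 185, 185, 185, 184, 185, 185, 185, 183, 182, 183, 185, 185, 185, 184, 185, 185, 184, 183, 182, 184, 185]
183 [177, 177, 176, 177, 176, 177, 178, 179, 178, 178, 176, 177, 177, 179, 180, 179, 180, 179, 180, 182, 183, 181, 182, 183, 184, 185, 183, 183, 183, 186, 185, 185, 185, 184, 184, 185, 185, 186, 187, 186, 185, 185, 185, 185, 183, 184, 183, 181, 183, 184, 188, 186, 186, 183, 184, 183, 183, 183, 183, 184]
```

Top-camera measurement puts the bar at lock x ≈ 65 mm, so the tray is home. Now I'll untilt and take the raised hatch bar.

Call:
{"name": "play_rows", "arguments": {"increments": [[[-0.25,0,-0.4,0,0,0,-0.2],[-0.5,0,-0.866,0,0.08,0,-0.2],[-0.5,0,-0.866,0,0.16,0,-0.2],[-0.5,0,-0.866,0,0.24,0,-0.2],[-0.5,0,-0.866,0,0.333,0,-0.2],[-0.5,0,-0.866,0,0.333,0,-0.2],[-0.5,0,-0.866,0,0.333,0,-0.2]]]}}

```text
time: 38.2
position: [0.3818, 0.3013, 0.2232]
tool_rot: [0.006, 3.139, -0.007]
ft_force: [-0.6, -0.0, 0.8]
grip_width: 0.4
grip_force: 0.0
```

Call:
{"name": "play_rows", "arguments": {"increments": [[[0,0,-0.3,0,0,0.1,-0.2],[0,0,-0.7,0,0,0.2,-0.2],[0,0,-0.7,0,0,0.3,-0.2],[0,0,-0.7,0,0,0.4,-0.2],[0,0,-0.7,0,0,0.5,-0.2],[0,0,-0.7,0,0,0.6,-0.2],[0,0,-0.7,0,0,0.6,-0.2],[0,0,-0.7,0,0,0.6,-0.2]]]}}

```text
time: 39.0
position: [0.3796, 0.3022, 0.2938]
tool_rot: [1.425, 2.798, -0.001]
ft_force: [0.0, 0.2, 0.2]
grip_width: 0.4
grip_force: 0.0
```

Call:
{"name": "play_rows", "arguments": {"increments": [[[0,0,0,0,0,0.1,-0.2],[0,0,0,0,0,0.2,-0.2],[0,0,0,0,0,0.3,-0.2],[0,0,0,0,0,0.4,-0.2],[0,0,0,0,0,0.4,-0.2],[0,0,0,0,0,0.4,-0.2],[0,0,0,0,0,0.4,-0.2]]]}}

```text
time: 39.7
position: [0.3802, 0.3024, 0.2943]
tool_rot: [2.218, 2.224, 0.0]
ft_force: [0.0, 0.4, 0.7]
grip_width: 0.4
grip_force: 0.0
```

Run:
```python
from h import *
s=ctrl.get_state();print(s["position"],s["grip_width"]);go([.5598,.3024,.2193],down(0))
```

```text
[0.38021964 0.30239759 0.29425216] 0.3995994339062847
 shift [-0.004  1.796  0.75 ] turn [0.0002 0.0001 0.0016] t 39.7
```

Call:
{"name": "play_rows", "arguments": {"increments": [[[0,0.4,0,0,0,0,-0.2],[0,0.9,0,0,0,0,-0.2],[0,0.9,0,0,0,0,-0.2]]]}}

```text
time: 40.0
position: [0.4751, 0.3008, 0.2925]
tool_rot: [2.22, 2.212, -0.003]
ft_force: [-0.0, -1.0, -0.2]
grip_width: 0.4
grip_force: 0.0
```

Call:
{"name": "play_rows", "arguments": {"increments": [[[0,0.4,0,0,0,0,-0.2],[0,0.895,0,0,0,0,-0.2],[0,0.895,0,0,0,0,-0.2],[0,0.895,0.2,0,0,0,-0.2],[0,0.895,0.4,0,0,0,-0.2],[0,0.895,0.6,0,0,0,-0.2],[0,0.895,0.75,0,0,0,-0.2],[0,0.895,0.75,0,0,0,-0.2]]]}}

```text
time: 40.8
position: [0.5581, 0.3023, 0.2173]
tool_rot: [-2.22, -2.221, 0.006]
ft_force: [-1.0, -0.2, 0.8]
grip_width: 0.405
grip_force: 0.0
```

Call:
{"name": "play_rows", "arguments": {"increments": [[[0,0,0,0,0,0,-1],[0,0,0,0,0,0,-1],[0,0,0,0,0,0,-1],[0,0,0,0,0,0,-1],[0,0,0,0,0,0,-1],[0,0,0,0,0,0,-1]]], "squeeze": 40}}

```text
time: 41.4
position: [0.5597, 0.3026, 0.2202]
tool_rot: [-2.221, -2.22, -0.0]
ft_force: [-3.4, -0.5, 6.4]
grip_width: 0.127
grip_force: 40.0
```

Gripped. I'll slide it down.

Call:
{"name": "play_rows", "arguments": {"increments": [[[0,-0.1,0.1,0,0,0,-1],[0,-0.2,0.2,0,0,0,-1],[0,-0.3,0.3,0,0,0,-1],[0,-0.4,0.4,0,0,0,-1],[0,-0.5,0.5,0,0,0,-1],[0,-0.6,0.6,0,0,0,-1],[0,-0.7,0.7,0,0,0,-1],[0,-0.78,0.78,0,0,0,-1]]]}}

```text
time: 42.2
position: [0.4814, 0.3027, 0.1417]
tool_rot: [-2.221, -2.22, -0.001]
ft_force: [-3.1, 0.2, 7.5]
grip_width: 0.128
grip_force: 40.0
```

Call:
{"name": "play_rows", "arguments": {"increments": [[[0,-0.02,0.02,0,0,0,-1],[0,-0.035,0.035,0,0,0,-1],[0,-0.035,0.035,0,0,0,-1],[0,-0.035,0.035,0,0,0,-1]]]}}

```text
time: 42.6
position: [0.4786, 0.3028, 0.1389]
tool_rot: [-2.221, -2.22, -0.001]
ft_force: [-4.2, -1.4, 7.5]
grip_width: 0.125
grip_force: 40.0
```

Call:
{"name": "play_rows", "arguments": {"increments": [[[0,-0.015,0.015,0,0,0,-1],[0,-0.025,0.025,0,0,0,-1],[0,-0.025,0.025,0,0,0,-1],[0,-0.025,0.025,0,0,0,-1]]]}}

```text
time: 43.0
position: [0.4783, 0.3027, 0.1388]
tool_rot: [2.222, 2.22, 0.007]
ft_force: [-3.6, -2.8, 18.2]
grip_width: 0.121
grip_force: 40.0
```

The hatch is hard shut. I'll release it and go behind the drawn bolt knob with a 15° tilt.

Call:
{"name": "play_rows", "arguments": {"increments": [[[0,0,0,0,0,0,-0.2],[0,0,0,0,0,0,-0.2],[0,0,0,0,0,0,-0.2],[0,0,0,0,0,0,-0.2],[0,0,-0.3,0,0,0,-0.2],[0,0,-0.7,0,0,0,-0.2],[0,0,-1.0,0,0,0,-1],[0,0,-1.0,0,0,0,-1]]], "squeeze": 10}}

```text
time: 43.8
position: [0.4782, 0.3034, 0.2396]
tool_rot: [2.222, 2.22, 0.012]
ft_force: [0.5, 0.2, -0.6]
grip_width: 0.295
grip_force: 0.0
```

Call:
{"name": "play_rows", "arguments": {"increments": [[[0,0,-0.3,0,0,0,-1],[0.3,0.3,-0.3,0,0,0,-1],[0.635,0.6,-0.3,0,0,0,-1],[0.635,0.6,-0.3,0,0,0,-1]]]}}

```text
time: 44.2
position: [0.5366, 0.3708, 0.2609]
tool_rot: [2.215, 2.224, -0.005]
ft_force: [-1.1, -0.2, -1.4]
grip_width: 0.019
grip_force: 0.0
```

Call:
{"name": "play_rows", "arguments": {"increments": [[[0,0.3,0,-0.08,0,0,-1],[0,0.59,0,-0.167,0,0,-1],[0,0.59,0,-0.167,0,0,-1],[0,0.59,0,-0.167,0,0,-1],[0,0.59,0,-0.167,0,0,-1]]]}}

```text
time: 44.7
position: [0.5942, 0.3658, 0.2649]
tool_rot: [2.083, 2.082, 0.272]
ft_force: [0.3, 0.7, -0.4]
grip_width: 0.008
grip_force: 0.0
```

Run:
```python
from h import *
s=ctrl.get_state();R=Ro.from_rotvec(s["tool_rot"]);print(s["position"],"tip",s["position"]+R.apply([0,0,.07]),R.as_matrix().round(3).tolist(),s["grip_width"])
tip=np.array([.6155,.366,.114]);go(tip-R.apply([0,0,.07]),None,"down");go(s["position"]+[-.03,0,0],None,"out30")
# top-image check of knob: dark blob near both predicted spots
p=ctrl.get_image("top")
for x in(.5698,.592): u=proj("top",[x,.366,.122])[0];print(x,u.round(1),p[int(u[1])-2:int(u[1])+4,int(u[0])-2:int(u[0])+4].mean(2).round().astype(int).tolist())
```

```text
[0.59416921 0.36578119 0.26492806] tip [0.61214938 0.36575913 0.19727665] [[0.0, 0.966, 0.257], [1.0, -0.0, -0.0], [-0.0, 0.257, -0.966]] 0.007939368686057227
down shift [ 0.003 -0.182  0.813] turn [0. 0. 0.] t 44.7
out30 shift [-0.    -0.29  -0.077] turn [0. 0. 0.] t 44.7
0.5698 [185.2 154.1] [[51, 48, 53, 52, 48, 50], [57, 52, 49, 49, 52, 52], [79, 49, 50, 57, 54, 54], [88, 69, 53, 52, 52, 55], [94, 82, 52, 52, 43, 50], [88, 89, 71, 51, 49, 51]]
0.592 [185.4 146.8] [[56, 46, 33, 19, 28, 41], [54, 47, 39, 20, 35, 34], [49, 49, 39, 33, 29, 36], [48, 48, 48, 35, 20, 28], [51, 52, 49, 50, 30, 35], [53, 49, 54, 48, 31, 37]]
```

The shut fingers are 30 mm deep this way, too thick for the room behind the knob. I'll turn them to their 19 mm side and roll the hand 20° to clear the guides.

Call:
{"name": "play_rows", "arguments": {"increments": [[[0,0,-0.2,0.08,0,0,-1],[0,0,-0.3,0.167,0,0,-1],[0,0,-0.3,0.167,0,0,-1],[0,0,-0.3,0.167,0,0,-1]]]}}

```text
time: 45.15
position: [0.5883, 0.3649, 0.2938]
tool_rot: [2.223, 2.217, 0.002]
ft_force: [-0.2, -0.2, -0.8]
grip_width: 0.008
grip_force: 0.0
```

Call:
{"name": "play_rows", "arguments": {"increments": [[[0,0,0,0,0,-0.1,-1],[0,0,0,0,0,-0.2,-1],[0,0,0,0,0,-0.3,-1],[0,0,0,0,0,-0.4,-1],[0,0,0,0,0,-0.5,-1],[0,0,0,0,0,-0.6,-1],[0,0,0,0,0,-0.6,-1],[0,0,0,0,0,-0.6,-1]]]}}

```text
time: 45.95
position: [0.5859, 0.3666, 0.2938]
tool_rot: [0.969, 2.988, 0.001]
ft_force: [-0.6, 0.7, 0.5]
grip_width: 0.007
grip_force: 0.0
```

Call:
{"name": "play_rows", "arguments": {"increments": [[[0,0,0,0,0,-0.1,-1],[0,0,0,0,0,-0.2,-1],[0,0,0,0,0,-0.3,-1],[0,0,0,0,0,-0.4,-1],[0,0,0,0,0,-0.4,-1],[0,0,0,0,0,-0.4,-1],[0,0,0,0,0,-0.4,-1]]]}}

```text
time: 46.65
position: [0.5869, 0.3661, 0.2943]
tool_rot: [0.005, 3.141, 0.0]
ft_force: [0.4, -0.1, -0.5]
grip_width: 0.008
grip_force: 0.0
```

Call:
{"name": "play_rows", "arguments": {"increments": [[[-0.2,-0.2,0,-0.08,0,0,-1],[-0.2,-0.2,0,-0.16,0,0,-1],[-0.2,-0.2,0,-0.222,0,0,-1],[-0.2,-0.2,0,-0.222,0,0,-1],[-0.2,-0.2,0,-0.222,0,0,-1]]]}}

```text
time: 47.15
position: [0.6071, 0.3457, 0.2944]
tool_rot: [-0.003, -3.094, -0.543]
ft_force: [-0.0, 0.8, -0.3]
grip_width: -0.0
grip_force: 0.0
```

Run:
```python
from h import *
s=ctrl.get_state();R=Ro.from_rotvec(s["tool_rot"]);print(s["position"],"tip",s["position"]+R.apply([0,0,.07]),R.as_matrix().round(3).tolist(),s["grip_width"],s["joint_positions"].round(2))
tip=np.array([.616,.366,.117]);go(tip-R.apply([0,0,.07]),None,"down");go(s["position"]+[-.03,0,0],None,"out30")
```

```text
[0.6070952 0.3456832 0.2944332] tip [0.60710753 0.36949857 0.22860898] [[-1.0, 0.002, 0.0], [0.002, 0.94, 0.34], [0.001, 0.34, -0.94]] -0.00010079599330243333 [-0.74  0.35  0.41  1.48 -0.49  1.25  1.34]
down shift [-0.09  -0.412  1.038] turn [0. 0. 0.] t 47.1
out30 shift [ 0.3   -0.001 -0.   ] turn [0. 0. 0.] t 47.1
```

Call:
{"name": "play_rows", "arguments": {"increments": [[[-0.09,-0.03,0.02,0,0,0,-1],[-0.09,-0.15,0.35,0,0,0,-1],[-0.09,-0.25,0.6,0,0,0,-1],[-0.09,-0.33,0.8,0,0,0,-1],[-0.09,-0.37,0.9,0,0,0,-1],[-0.09,-0.4,0.97,0,0,0,-1],[-0.09,-0.4,0.97,0,0,0,-1]]]}}

```text
time: 47.85
position: [0.6161, 0.3419, 0.1889]
tool_rot: [0.0, -3.094, -0.544]
ft_force: [0.0, -0.2, 0.4]
grip_width: 0.008
grip_force: 0.0
```

Call:
{"name": "play_rows", "arguments": {"increments": [[[0,-0.01,0.03,0,0,0,-1],[0,-0.02,0.06,0,0,0,-1],[0,-0.02,0.06,0,0,0,-1]]]}}

```text
time: 48.15
position: [0.6163, 0.3416, 0.1836]
tool_rot: [0.001, 3.093, 0.545]
ft_force: [-0.7, 0.1, -0.8]
grip_width: 0.006
grip_force: 0.0
```

Call:
{"name": "play_rows", "arguments": {"increments": [[[0.05,0,0,0,0,0,-1],[0.1,0,0,0,0,0,-1],[0.15,0,0,0,0,0,-1],[0.2,0,0,0,0,0,-1],[0.2,0,0,0,0,0,-1]]]}}

```text
time: 48.65
position: [0.5957, 0.3415, 0.1836]
tool_rot: [0.001, 3.094, 0.545]
ft_force: [2.3, 0.1, -0.2]
grip_width: 0.008
grip_force: 0.8
```

Call:
{"name": "play_rows", "arguments": {"increments": [[[0.03,0,0,0,0,0,-1],[0.06,0,0,0,0,0,-1],[0.08,0,0,0,0,0,-1],[0.08,0,0,0,0,0,-1]]]}}

```text
time: 49.05
position: [0.588, 0.3416, 0.1834]
tool_rot: [0.001, 3.094, 0.545]
ft_force: [1.9, -0.6, 1.1]
grip_width: 0.009
grip_force: 1.1
```

Call:
{"name": "play_rows", "arguments": {"increments": [[[0.02,0,0,0,0,0,-1],[0.02,0,0,0,0,0,-1]]]}}

```text
time: 49.25
position: [0.5872, 0.3414, 0.1837]
tool_rot: [0.002, 3.091, 0.545]
ft_force: [4.7, 0.5, -0.4]
grip_width: 0.003
grip_force: 2.5
```

Call:
{"name": "play_rows", "arguments": {"increments": [[[0.02,0,0,0,0,0,-1],[0.03,0,0,0,0,0,-1],[0.03,0,0,0,0,0,-1]]]}}

```text
time: 49.55
position: [0.5864, 0.3412, 0.184]
tool_rot: [0.004, 3.086, 0.545]
ft_force: [10.2, 1.9, -2.6]
grip_width: 0.005
grip_force: 5.1
```

The bolt is shot, stopping at 10 N. Now to the gate handle.

Call:
{"name": "play_rows", "arguments": {"increments": [[[-0.1,0,0,0,0,0,-1],[-0.1,0.1,-0.28,0,0,0,-1],[-0.1,0.2,-0.56,0,0,0,-1],[-0.1,0.31,-0.85,0.08,0,0,0.5],[-0.1,0.31,-0.85,0.16,0,0,1],[-0.1,0.31,-0.85,0.222,0,0,1],[-0.1,0.31,-0.85,0.222,0,0,1],[-0.1,0.31,-0.85,0.222,0,0,1]]]}}

```text
time: 50.35
position: [0.5921, 0.3423, 0.2723]
tool_rot: [0.002, -3.139, -0.001]
ft_force: [0.4, -0.6, 0.1]
grip_width: 0.373
grip_force: 0.0
```

Run:
```python
from h import *
s=ctrl.get_state();print(s["position"],s["grip_width"]);go([.608,.3015,.184],down(np.pi/2))
p=ctrl.get_image("top")
t=ctrl.get_image("scene");cv2.imwrite("pics/s20.png",t[:,:,::-1])
```

```text
[0.59208111 0.34229211 0.272344  ] 0.3727292895635938
 shift [-0.161 -0.408  0.883] turn [ 0.0002 -0.0019  0.0008] t 50.4
```

Call:
{"name": "play_rows", "arguments": {"increments": [[[-0.16,-0.41,0,0,0,0,1],[-0.16,-0.41,0,0,0,0,1],[-0.16,-0.41,0,0,0,0,1],[-0.16,-0.41,0,0,0,0,1],[-0.16,-0.41,0.2,0,0,0,1],[-0.16,-0.41,0.4,0,0,0,1]]]}}

```text
time: 51.05
position: [0.609, 0.3018, 0.2339]
tool_rot: [-0.001, 3.141, 0.003]
ft_force: [-1.1, -0.4, -0.1]
grip_width: 0.973
grip_force: 0.0
```

Call:
{"name": "play_rows", "arguments": {"increments": [[[0,0,0.15,0,0,0,1],[0,0,0.3,0,0,0,1],[0,0,0.4,0,0,0,1],[0,0,0.48,0,0,0,1],[0,0,0.48,0,0,0,1]]]}}

```text
time: 51.55
position: [0.6087, 0.3006, 0.1845]
tool_rot: [-0.001, -3.14, 0.001]
ft_force: [0.1, -0.2, 0.3]
grip_width: 1.002
grip_force: 0.0
```

Call:
{"name": "play_rows", "arguments": {"increments": [[[0,0,0,0,0,0,-1],[0,0,0,0,0,0,-1],[0,0,0,0,0,0,-1],[0,0,0,0,0,0,-1],[0,0,0,0,0,0,-1],[0,0,0,0,0,0,-1]]], "squeeze": 45}}

```text
time: 52.15
position: [0.6093, 0.3018, 0.1862]
tool_rot: [0.0, 3.14, 0.003]
ft_force: [1.2, 3.2, -0.3]
grip_width: 0.682
grip_force: 45.0
```

Gripped at 59 mm, which fits the 60 mm handle. I'll lift 60 mm.

Call:
{"name": "play_rows", "arguments": {"increments": [[[0,0,-0.08,0,0,0,-1],[0,0,-0.16,0,0,0,-1],[0,0,-0.24,0,0,0,-1],[0,0,-0.32,0,0,0,-1],[0,0,-0.4,0,0,0,-1],[0,0,-0.48,0,0,0,-1],[0,0,-0.55,0,0,0,-1],[0,0,-0.58,0,0,0,-1]]]}}

```text
time: 52.95
position: [0.6093, 0.3019, 0.2425]
tool_rot: [0.0, 3.141, 0.002]
ft_force: [5.3, 3.7, -9.5]
grip_width: 0.682
grip_force: 45.0
```

Call:
{"name": "play_rows", "arguments": {"increments": [[[0,0,-0.02,0,0,0,-1],[0,0,-0.03,0,0,0,-1],[0,0,-0.03,0,0,0,-1]]]}}

```text
time: 53.25
position: [0.6093, 0.3019, 0.2452]
tool_rot: [0.0, 3.141, 0.002]
ft_force: [4.6, 3.6, -7.1]
grip_width: 0.684
grip_force: 45.0
```

Call:
{"name": "play_rows", "arguments": {"increments": [[[0,0,-0.02,0,0,0,-1],[0,0,-0.02,0,0,0,-1],[0,0,-0.02,0,0,0,0.9],[0,0,-0.02,0,0,0,0.9],[0,0,-0.02,0,0,0,0.9],[0,0,-0.02,0,0,0,0.9],[0,0,-0.02,0,0,0,0.9]]]}}

```text
time: 53.95
position: [0.6092, 0.3004, 0.2491]
tool_rot: [0.001, 3.141, 0.0]
ft_force: [-0.1, -0.1, 0.3]
grip_width: 0.937
grip_force: 0.0
```

Call:
{"name": "play_rows", "arguments": {"increments": [[[0,0,-0.3,0,0,0,0.9],[0,0,-0.6,0,0,0,0.9],[0,0,-1,0,0,0,0.9],[0.4,0,-1,0,0,0,0.9],[0.9,0,-1,0,0,0,0.9],[0.9,0,-1,0,0,0,0.9]]]}}

```text
time: 54.55
position: [0.5131, 0.3016, 0.348]
tool_rot: [0.007, -3.135, -0.002]
ft_force: [-0.4, 0.1, -0.7]
grip_width: 0.952
grip_force: 0.0
```

Call:
{"name": "play_rows", "arguments": {"increments": [[[0.4,0.4,0,0,0,0,0.9],[0.9,0.9,0,0,0,0,0.9],[0.9,0.9,0,0,0,0,0.9]]]}}

```text
time: 54.85
position: [0.4256, 0.3942, 0.349]
tool_rot: [0.007, -3.14, -0.004]
ft_force: [0.5, -0.1, 0.9]
grip_width: 0.95
grip_force: 0.0
```

Call:
{"name": "play_rows", "arguments": {"increments": [[[0.4,0.4,0,0,0,0,0.9],[0.9,0.9,0,0,0,0,0.9],[0.9,0.9,0,0,0,0,0.9]]]}}

```text
time: 55.15
position: [0.3351, 0.4842, 0.3488]
tool_rot: [0.008, -3.14, -0.003]
ft_force: [-0.1, -0.3, -0.1]
grip_width: 0.951
grip_force: 0.0
```

Run:
```python
from h import *
s=ctrl.get_state();print(s["position"],s["grip_width"],s["time"])
p=ctrl.get_image("top");p0=cv2.imread("pics/top.png")[:,:,::-1]
# same-place templates from the first picture: hatch bar and bolt must be back; gate handle must have moved
for n,(c,r,h,w) in {"hatch":(207,186,8,24),"knob":(186,155,5,4),"gate":(207,141,6,12)}.items():
    t=p0[r-h:r+h,c-w:c+w].astype(np.uint8);b=p[r-h-12:r+h+12,c-w-8:c+w+8]
    m=cv2.matchTemplate(np.ascontiguousarray(b),np.ascontiguousarray(t),cv2.TM_CCOEFF_NORMED);_,v,_,l=cv2.minMaxLoc(m);print(n,round(v,3),"shift px",l[0]-8,l[1]-12)
hs=cv2.cvtColor(ctrl.get_image("scene"),cv2.COLOR_RGB2HSV)
X=proj("scene",[[.59,.3015+.076,.03],[.59,.3015-.076,.03]]);print(X,[hs[int(v),int(u)].tolist() for u,v in X])
```

```text
[0.33505245 0.48420231 0.34880415] 0.9509764628502669 55.15
hatch 0.999 shift px 0 0
knob 0.999 shift px 0 0
gate 0.762 shift px -2 -4
[[239.39507074 174.33826993]
 [270.7774813  192.85303733]] [[110, 8, 189], [98, 5, 193]]
```

```bash
python3 -c "
from bench import ctrl
print(ctrl.close_job())"
```

```text
the job is handed in; nothing more can be done
None
```

I handed the job in after about 55 s: the tray, with the two real cups (yellow and red), measured home, the hatch is shut, the bolt is shot and the gate is raised. I could not see the cups under the lock roof at the end, so their standing upright is unconfirmed.

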